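# Hang the silicone spoon on the utensil carousel

### The arm

A 7-joint arm with a two-finger parallel gripper is mounted at the origin on the work surface. World frame = base frame: x ahead of the robot, y to its left, z up, the work surface at z = 0. Lengths are in mm, angles in rad, forces in N, time in s.
With the tool pointing down it reaches from about 400 to 875 mm from the base axis. Payload 4.4 kg.
Tool frame: the origin (TCP) lies at the very end of the fingers, on their centre line; the grasp point (between the pads) lies 19 mm behind it; z points along the fingers, y is the direction in which the jaws open and shut (so a half turn about z gives the same grasp; the last joint's range is limited). The gripper opens to 85 mm and grips with 20 to 120 N. Pads are 22 mm wide; open, the fingers measure 114 mm over their backs; the gripper's body (76 mm by 85 mm) begins 54 mm behind the grasp point. The pads swing forward as they close: fully open they stand 13 mm farther back than shut.
Start: joints at [1.201, 0.628, 0.038, 1.517, -0.027, 0.996, -0.02], TCP at [194.475, -620.24, 208.013] pointing down, gripper open.
Joint ranges: [-3.06, 3.06], [-0.37, 2.12], [-1.25, 1.32], [0.18, 2.47], [-1.1, 4.24], [0.23, 1.98], [-2.94, 2.94]. Speed limits (rad/s): [2.57, 2.57, 3.14, 3.14, 3.14, 3.14, 3.14].

### API

Orientations are given as [roll, pitch, yaw] about the fixed x, y, z axes, in that order (R = Rz(yaw) Ry(pitch) Rx(roll)).
In Python, from cell import ctrl gives the robot as it stands.
- The arm moves only by the shell command python3 -m crank 'ROWS' [OPENING]. ROWS is JSON, a list that holds one entry, the list of rows, each a list of 6 numbers: the shift along the tool's x, y, z in units of 30 mm (1.0 is 30 mm), then the turn, a rotation vector about the tool's x, y, z in units of 6 degrees (1.0 is 6 degrees). In form: [[[tx, ty, tz, rx, ry, rz], ...]]. A call has 1 to 12 rows; each row shifts and turns the pose as measured when the row begins, along the tool's axes as they then stand; what a row does not reach is not made up. A row lasts 1/12 s, in which the tool goes at most 41.7 mm and 7.16 degrees, less where a joint would pass 70% of its speed; a pose out of reach is approached as far as the arm can. A call is refused whole if a number of a shift passes 1 or a number of a turn 1, either way. A call with a gripper value outside its range is refused whole. OPENING is the gripper command: -1 is fully open, 1 is shut, values between are in proportion, set as the call begins (- or left out, the last holds). The fingers move at their own pace and stop on an object; the grip force is fixed at half the most. Time passes only in rows, so rows that do not move let the fingers close. It gives the time, the measured TCP pose, the force and the opening at its end, in the units of the state.
- ctrl.read_state(): the state, without advancing time (a new reading comes with each control period).
- ctrl.get_image(name): name is "scene" or "top" or "wrist"; returns a dict with "color" (480x640x3 uint8, red, green, blue), "depth" (480x640 float32, mm along the optical axis (not along the pixel's ray), 0 where there is no reading), "camera_matrix" (3x3 intrinsics, pixels), "R" (3x3) and "t" (3): a world point X has camera coordinates R X + t. Camera axes: x right, y down, z forward; pixel columns grow to the right and rows downward; lengths in mm; the calibration is good to about 2 mm. A picture is of the moment at which its call begins.
- ctrl.finish_job(): hands the job in, once; it reports no verdict.
Trained networks look in a picture, given as the dict that the camera call returned (one of the last four; its "shot" number tells which), for a name from the list of things; names that differ only in an ending like _2 or _b are one class to them, and where a whole thing is asked for, a point or a joint stands for the part that bears it (a point fixed in the world has none). Each returns a list of dicts, best first, with "conf" (0 to 1); they miss things now and then, are a little off and sometimes report something else, mostly with a low value. They report only what shows in the picture. A call takes as long as a camera call. They do not tell look-alikes from the thing itself.
- ctrl.search_frame(query, picture): "extent" ([centre column, centre row, width, height] in pixels, round what is visible of it).
The state is a dict: "clock": time; "qpos": joint angles; "qd": joint speeds; "tau": joint torques, N m; "eef_pos": TCP position; "tool_rot": TCP orientation; "force": force on the tool from outside, world axes, zero at the start; "torque": the same for the moment, N m; "width": finger opening in mm.
Only numpy, scipy, OpenCV 4.12 (cv2) and the standard library are available. Lean on these libraries where they do the work, as an engineer would, in place of code of your own. Each camera call takes 0.05 s, during which the arm holds its last target. There are 200 camera calls.

### The job

Turn the utensil carousel until its one empty peg stands in line above the pointed tab on its foot. Then hang the black spoon on that peg by the eye in its handle, slid well down towards the post, and let go, leaving it hanging still with the peg still above the tab. Do not shift or knock over the egg cup, timer, oil bottle or pepper mill.

Things in the scene. Friction and masses are not known exactly. Their poses are not given: they have to be found in the camera images.
- foot: Fixed dark wooden foot of the carousel: a disc 184 mm across, 14 mm high at the edge, 22 mm at the middle. Origin: centre of its underside, on the carousel's vertical turning axis. Its own -x axis points along the front tab (26 mm wide), which sticks out to 128 mm from the axis and faces roughly towards the robot. The foot does not move.
- pointer (a point): Point above the tab's line, 68 mm from the turning axis, 22 mm above the counter: the empty peg's tip belongs straight above it.
- crown (a joint): Turning angle of the carousel (rad, counter-clockwise from above positive; starts between 0.9 and 5.4). 0, or 2 pi, is the empty peg straight above the tab; it turns past both, either way, and stays where it is left (friction about 0.22 N m, some 4 N at a peg). The turning part is a steel post 20 mm thick, top 237 mm above the counter, with five pegs.
- peg_tip (a point): Centre of the empty peg's round end, 68 mm out from the turning axis, 258 mm above the counter; turns with the carousel. All five pegs are straight round steel rods 10 mm thick, 72 degrees apart, that start on the axis at height 190 mm and rise outward at 45 degrees for 96 mm.
- peg_seat (a point): Point on the empty peg's centre line, 42 mm along it (30 mm out, 220 mm high): the eye's centre belongs here; turns with the carousel. The other pegs carry a wood-handled turner, ladle, whisk and masher that are fixed to the carousel, hang from wire loops 36 mm out, 40 to 240 mm above the counter, and reach up to 90 mm out from the axis.
- spoon_mid (a point): Middle of the black silicone spoon, 194 mm long, 14 mm thick, rigid, about 90 g, flat on the counter: a point in the handle 7 mm above its underside, near the centre of mass. x runs along the handle to the eye, z up. The handle is 16 mm wide, from 50 mm behind to 60 mm ahead of this point; the bowl, 52 mm across, is centred 72 mm behind.
- spoon_eye (a point): Centre of the round eye at the end of the spoon's handle, 78 mm from spoon_mid along +x: a ring 36 mm outside, with a straight through hole 20 mm across and 14 mm deep along the spoon's z axis. So deep a hole passes over the 10 mm peg only when the spoon is tilted to within about 25 degrees of square to the peg.
- eggcup: White ceramic egg cup, 48 mm across, 62 mm high, beside the spoon's bowl; origin at the centre of its underside. Leave it alone.
- timer: Round white kitchen timer with a steel knob, 64 mm across, 48 mm high, near the spoon; origin at the centre of its underside. Leave it alone.
- oil: Green glass oil bottle, 58 mm across, 190 mm high, between spoon and carousel; origin at the centre of its underside. Leave it alone.
- mill: Turned wooden pepper mill, 56 mm across, 190 mm high, standing to one side of the carousel, about 190 mm from its axis; origin at the centre of its underside. Leave it alone.
Not all that is in view belongs to the job. What is meant by the part that bears spoon_mid is not green or purple, and is the smaller of those in its own colour.

How it is judged (in metres and radians):
On the way, in this order (a step that is already met when the one before it is completed fails the run):
1. the empty peg is brought above the tab (horizontal distance between peg_tip and pointer below 0.014 m and velocity of joint crown between -0.1 and 0.1 rad/s), for 0.2 s.
2. the spoon's eye is down on the empty peg (distance between spoon_eye and peg_seat below 0.02 m), for 0.2 s.
At the end, for the whole second after the job is handed in: The spoon hangs by its eye on the peg that was empty, the eye's centre within 20 mm of the seat point on that peg, released and at rest (under 30 mm/s); the peg's tip is within 14 mm (about 12 degrees) of straight above the tab's line (distance between spoon_eye and peg_seat below 0.02 m and horizontal distance between peg_tip and pointer below 0.014 m and linear speed of spoon below 0.03 m/s and contact force between the fingers and spoon below 0.05 N); the robot touches nothing.
It fails at once if egg cup, timer, oil bottle or pepper mill shifted more than 30 mm (distance of any of eggcup, timer, oil, mill from where it was at the start of the episode above 0.03 m).
It fails at once if egg cup, timer, oil bottle or pepper mill knocked over (angle between any of eggcup, timer, oil, mill's own z axis and vertical above 0.6 rad).
It also fails if it takes over 64 s, if anything falls off the work surface, if the arm or the gripper's body presses on something with over 40 N, if the wrist force passes 120 N, or if a joint passes its speed limit or range.

## Working session

There is one attempt and no reset: what is moved stays moved. The work goes in short steps, Python scripts to look and compute and a shell command to move; the robot and the scene stay as the last step left them, time stands still between calls to the robot, and variables do not carry over. Pictures are saved under pics/ and viewed, about 8 in all and at most 12, crops included, and the job is handed in when it is done.

```bash
ls; mkdir -p pics; cat > h.py <<'E'
import numpy as np, cv2
from cell import ctrl
from scipy.spatial.transform import Rotation as Ro
def px2w(im,u,v,d=None,z=None):
    K=im["camera_matrix"];r=np.linalg.inv(K)@np.array([u,v,1.]);R=np.array(im["R"]);t=np.array(im["t"])
    if z is None: 
        return R.T@(r*(d if d is not None else im["depth"][int(v),int(u)])-t)
    o=-R.T@t;w=R.T@r;return o+w*(z-o[2])/w[2]
def w2px(im,X):
    p=im["camera_matrix"]@(np.array(im["R"])@np.array(X)+np.array(im["t"]));return p[:2]/p[2]
def cloud(im):
    v,u=np.mgrid[:480,:640];d=im["depth"];K=im["camera_matrix"]
    P=np.stack([(u-K[0,2])/K[0,0]*d,(v-K[1,2])/K[1,1]*d,d],-1)
    return (P-np.array(im["t"]))@np.array(im["R"])
def save(im,n,box=None,s=1):
    c=im["color"][:,:,::-1]
    if box: c=c[box[1]:box[3],box[0]:box[2]]
    cv2.imwrite("pics/"+n,cv2.resize(c,None,fx=s,fy=s,interpolation=cv2.INTER_CUBIC))
def state():
    s=ctrl.read_state();return s
E
python3 - <<'E'
from h import *
print(ctrl.read_state())
for n in("scene","top"):
    im=ctrl.get_image(n);save(im,n+"0.png")
    for q in["foot","crown","spoon_mid","eggcup","timer","oil","mill"]:
        for r in ctrl.search_frame(q,im)[:4]:
            e=r["extent"];print(n,q,round(r["conf"],2),np.round(e),np.round(px2w(im,e[0],e[1])))
E
```

```text
pics
{'clock': 0.0, 'qpos': array([ 1.20120809,  0.62934116,  0.03838558,  1.51837869, -0.02696426,
        0.99630164, -0.02000031]), 'qd': array([-0.00132536, -0.00040878, -0.00149881, -0.00057529, -0.00013689,
        0.0007997 , -0.00052552]), 'tau': array([ 5.61318375e-04, -5.63400435e+01,  1.22686721e+00, -1.93443203e+01,
        1.11669450e-02,  1.05913274e-02,  7.24664403e-06]), 'eef_pos': array([ 194.28496378, -619.57536306,  207.08791283]), 'tool_rot': array([-3.13968041e+00,  2.21095005e-05,  3.03852764e-01]), 'force': array([-0.35676885, -0.65526001, -0.45312244]), 'torque': array([-0.05751918, -0.01811361,  0.06528418]), 'width': 85.69642357354509}
scene foot 0.98 [282. 307.  83. 135.] [664. -76. 173.]
scene foot 0.61 [380. 254.  63.  32.] [465. 250.  10.]
scene foot 0.21 [277. 299.  68. 111.] [635. -77. 166.]
scene crown 0.56 [277. 297.  69. 108.] [636. -77. 173.]
scene spoon_mid 0.95 [187. 258.  92.  20.] [ 312. -245.   16.]
scene spoon_mid 0.91 [447. 309.  67.  48.] [690. 329.  14.]
scene spoon_mid 0.84 [381. 253.  68.  32.] [465. 253.  12.]
scene spoon_mid 0.57 [461.
[... 336 characters left out ...]
3.  36.  63.] [ 517. -243.  114.]
scene mill 0.73 [279. 307.  78. 135.] [635. -75. 136.]
top foot 0.62 [383. 188.  87. 115.] [577. -50. 252.]
top crown 0.86 [394. 174.  65.  88.] [615. -76. 216.]
top spoon_mid 0.96 [132. 281.  79. 103.] [426. 514.  17.]
top spoon_mid 0.91 [248. 264.  69.  61.] [461. 245.  10.]
top spoon_mid 0.9 [211. 173.  49.  66.] [680. 333.  15.]
top spoon_mid 0.79 [461. 331. 108.  41.] [ 296. -242.   13.]
top eggcup 0.69 [253. 312.  24.  22.] [349. 229.  41.]
top timer 0.7 [273. 237.  29.  28.] [518. 182.  38.]
top timer 0.23 [467. 240.  42.  38.] [ 487. -234.  142.]
top oil 0.9 [315. 229.  26.  35.] [517.  85. 141.]
top mill 0.9 [468. 242.  37.  36.] [ 483. -238.  138.]
```

View pics/scene0.png

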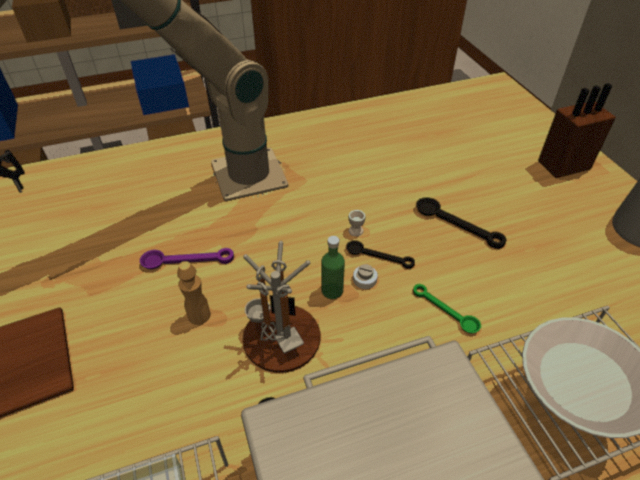

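View pics/top0.png

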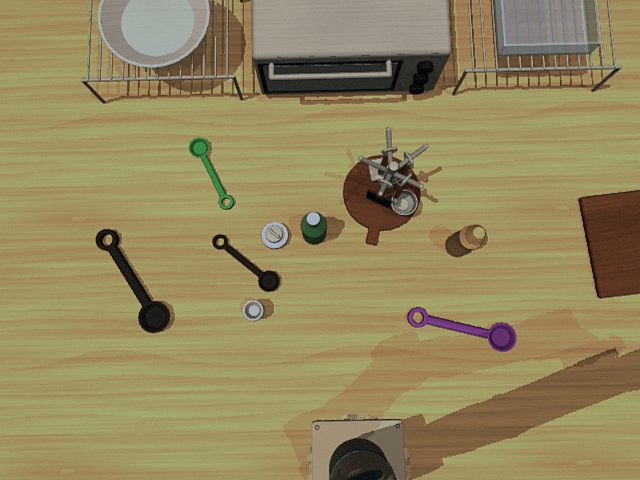

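Candidates for the spoon: purple (top 461,331), green (211,173), large black (132,281), small black (248,264). By the description it is the small black one. I'll check that in a close crop and measure.

```bash
python3 - <<'E'
from h import *
im=ctrl.get_image("top")
a=cv2.resize(im["color"][110:260,330:490,::-1],(800,750))[:, :]
b=cv2.resize(im["color"][215:330,200:330,::-1],(480,425))
a=cv2.resize(a,(600,562));cv2.imwrite("pics/c1.png",cv2.resize(a,(600,562)));
sc=ctrl.get_image("scene");c=cv2.resize(sc["color"][235:375,225:335,::-1],(440,560))
bb=cv2.resize(b,(240,212));m=np.zeros((562,800,3),np.uint8);
m[:420,:448]=cv2.resize(a,(448,420));m[:448,448:800]=cv2.resize(c,(352,448));m[420-0:562,:160]=cv2.resize(b,(160,142));cv2.imwrite("pics/c1.png",m)
P=cloud(im)
# foot tab/disc: dark wood pixels
C=cv2.cvtColor(im["color"],cv2.COLOR_RGB2HSV)
# spoon
g=im["color"].max(-1)
mask=np.zeros(g.shape,bool);mask[230:295,210:285]=g[230:295,210:285]<60
Q=P[mask];Q=Q[(Q[:,2]>2)&(Q[:,2]<30)]
# use z=14 plane instead
v,u=np.nonzero(mask);W=np.array([px2w(im,x,y,z=12) for x,y in zip(u,v)])[:,:2]
n,l,st,cen=cv2.connectedComponentsWithStats(mask.astype(np.uint8));k=1+np.argmax(st[1:,4]);print("spoon",st[k],Q[:,2].mean() if len(Q) else 0)
v,u=np.nonzero(l==k);W=np.array([px2w(im,x,y,z=12) for x,y in zip(u,v)])[:,:2]
m0=W.mean(0);d=np.linalg.svd(W-m0)[2][0] if len(W)<3000 else None
if d[1]<0:d=-d
s=(W-m0)@d
print("dir",d,np.degrees(np.arctan2(d[1],d[0])),"ends",m0+d*s.min(),m0+d*s.max(),s.max()-s.min(),"mid by eye end",m0+d*(s.max()-96),)
# carousel foot
M=(P[...,2]>4)&(P[...,2]<30)&(abs(P[...,0]-600)<200)&(abs(P[...,1]+70)<150)
F=P[M];print("foot pts",len(F),F.min(0),F.max(0))
for zz in((10,18),(18,26)):
  f=F[(F[:,2]>zz[0])&(F[:,2]<zz[1])];print(len(f),f.mean(0))
# dark brown mask silhouette at z=14
roi=np.zeros(g.shape,bool);roi[140:255,335:430]=1
dm=roi&(C[...,2]<130)&(C[...,0]<15)
v,u=np.nonzero(dm);print(len(v),u.min(),u.max(),v.min(),v.max())
T=P[(P[...,2]>225)&(abs(P[...,0]-600)<200)&(abs(P[...,1]+70)<150)]
np.save("T.npy",T);print(len(T),T[:,2].max())
for r in("top","scene"):
  I=im if r=="top" else sc;print(r,-np.array(I["R"]).T@np.array(I["t"]))
E
```

```text
spoon [213 235  67  56 750] 11.638570332142471
dir [0.6394818  0.76880624] 50.24681057530437 ends [405.15208442 177.94500083] [526.94838858 324.37255865] 190.46093928881862 mid by eye end [465.55813584 250.56716001]
foot pts 4027 [ 400.34195637 -219.91231455    4.00023897] [799.87527839  79.69655795  28.92602773]
1659 [599.65644141 -53.45560026  14.94143033]
1101 [609.94105677 -55.14425382  20.62468633]
3226 335 429 141 244
784 266.5536323468979
top [ 320.39360483   75.48604447 1312.42698154]
scene [1289.25782761 -208.69169862 1039.4343877 ]
```

View pics/c1.png

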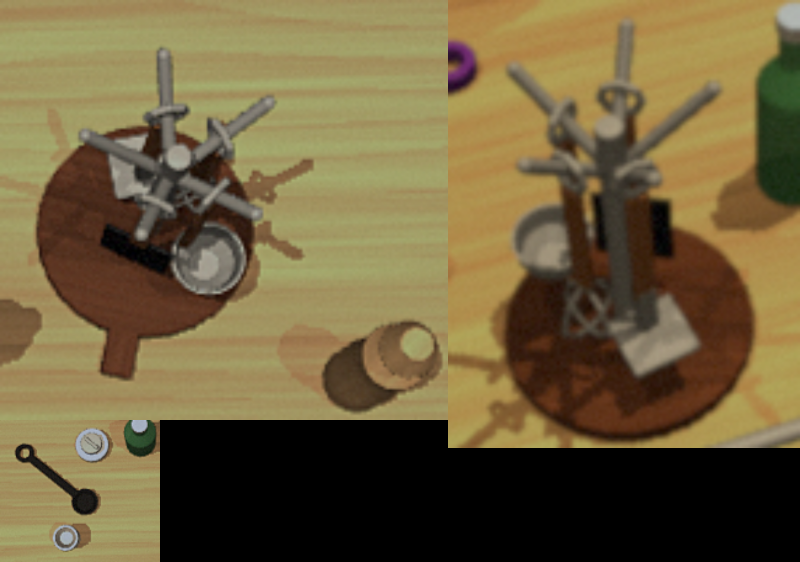

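```bash
python3 - <<'E'
from h import *
im=ctrl.get_image("top");s=2.8
f=lambda x,y,z:px2w(im,330+x/s,110+y/s,z=z)
# disc ellipse by mask at z=14
hsv=cv2.cvtColor(im["color"],cv2.COLOR_RGB2HSV)
print("post top",f(178,155,237))
print("disc left/right/bottom",f(38,230,14),f(253,230,14),f(145,337,12))
print("tab end",f(102,374,14),f(131,380,14),"tab root",f(108,333,14),f(137,338,14))
for n,x,y in(("A",163,52),("B",270,100),("C",258,213),("D",142,233),("E",85,135)):
    p=f(x,y,258);a=f(178,155,237);print(n,p,np.linalg.norm((p-a)[:2]),np.degrees(np.arctan2(*(p-a)[1::-1])))
o=f(108,333,14)/2+f(137,338,14)/2;e=f(116,377,14);print("tabdir",np.degrees(np.arctan2(*(e-o)[1::-1])))
for z,uv in(("oil",(314,222)),("mill",(476,234))): print(z,px2w(im,*uv,z=185))
print("timer",px2w(im,275,236,z=40),"eggcup",px2w(im,254,311,z=60))
E
```

```text
post top [626.006715   -73.77572243 237.        ]
disc left/right/bottom [626.78986898  16.39407165  14.        ] [ 622.41555792 -165.2785689    14.        ] [533.16805314 -70.78501448  12.        ]
tab end [502.3563301  -33.49589225  14.        ] [496.75243682 -57.48956133  14.        ] tab root [536.95229862 -39.72293385  14.        ] [532.14609986 -63.83630019  14.        ]
A [694.56851356 -63.49996975 258.        ] 69.32756533436492 8.523804523670558
B [ 657.88600149 -136.3454814   258.        ] 70.22295668342677 -63.00116177300237
C [ 577.54374114 -124.04874876  258.        ] 69.82862602285834 -133.94975741818467
D [565.38128597 -43.86071171 258.        ] 67.6043675497876 153.73642611651943
E [635.95324218  -7.03627506 258.        ] 67.47656806457307 81.52330433628039
tabdir 169.16113075221278
oil [525.36810044  86.40015307 185.        ]
mill [ 492.97132132 -241.95214337  185.        ]
timer [521.07911559 178.26684165  40.        ] eggcup [350.26739373 225.13305249  60.        ]
```

The crop confirms the small black spoon: eye at top view (220,241), bowl at (268,281). The empty peg is the one at top view (360,158), with no loop on it. Its azimuth is about 81° and the tab's is about 167.5°, so the carousel turns about +86°. I'll straddle that peg from above and carry it round.

```bash
cat > d.py <<'E'
# usage: d.py x y z roll pitch yaw(deg): remaining shift (tool units, before/after turn) and turn
import sys;from h import *
a=list(map(float,sys.argv[1:]));s=ctrl.read_state()
R=Ro.from_euler('xyz',s["tool_rot"]);T=Ro.from_euler('xyz',a[3:],degrees=True)
dx=np.array(a[:3])-s["eef_pos"]
print("t",round(s["clock"],2),"pos",np.round(s["eef_pos"]),"rpy",np.round(np.degrees(s["tool_rot"]),1),"w",round(s["width"],1),"F",np.round(s["force"],1),"q",np.round(s["qpos"],2))
print("shift now-axes/30",np.round(R.inv().apply(dx)/30,2),"goal-axes/30",np.round(T.inv().apply(dx)/30,2),"turn/6deg",np.round(np.degrees((R.inv()*T).as_rotvec())/6,2))
E
python3 -m crank '[[[0,0,-0.5,0,0,-1],[0,0,-0.5,0,0,-1],[0,0,-0.5,0,0,-1],[0,0,-0.5,0,0,-1],[0,0,-0.5,0,0,-1],[0,0,-0.5,0,0,-1],[0,0,-0.5,0,0,-1],[0,0,-0.5,0,0,-1],[0,0,-0.3,0,0,-1],[0,0,0,0,0,-1],[0,0,0,0,0,-1],[0,0,0,0,0,0]]]' 0.3
python3 d.py 635 -17 310 180 0 81
```

```text
clock: 1.95
eef_pos: [193.9, -619.7, 343.3]
tool_rot: [-3.14, -0.001, 1.512]
force: [-0.6, -0.2, -0.8]
width: 30.1
t 1.95 pos [ 194. -620.  343.] rpy [-179.9   -0.    86.6] w 30.1 F [-0.6 -0.2 -0.8] q [ 1.38  0.54 -0.27  1.31  0.15  1.31  1.05]
shift now-axes/30 [20.92 13.5   1.09] goal-axes/30 [22.14 11.38  1.11] turn/6deg [-0.02 -0.    0.94]
```

```bash

python3 -m crank '[[[1,0.62,0,0,0,0.9],[1,0.58,0,0,0,0],[1,0.58,0,0,0,0],[1,0.58,0,0,0,0],[1,0.58,0,0,0,0],[1,0.58,0,0,0,0],[1,0.58,0,0,0,0],[1,0.58,0,0,0,0],[1,0.58,0,0,0,0],[1,0.58,0,0,0,0]]]' 
python3 d.py 635 -17 310 180 0 81
```

```text
clock: 2.78
eef_pos: [414.9, -350.8, 338.7]
tool_rot: [-3.134, 0.004, 1.357]
force: [1.4, -0.6, 0.3]
width: 30.3
t 2.78 pos [ 415. -351.  339.] rpy [-179.6    0.2   77.8] w 30.3 F [ 1.4 -0.6  0.3] q [ 0.87  0.37 -0.33  1.61  0.13  1.19  0.3 ]
shift now-axes/30 [12.43  4.82  0.87] goal-axes/30 [12.14  5.51  0.96] turn/6deg [-0.07  0.03 -0.54]
```

```bash

python3 -m crank '[[[1,0.4,0,0,0,-0.5],[1,0.4,0,0,0,0],[1,0.4,0,0,0,0],[1,0.4,0,0,0,0],[1,0.4,0,0,0,0],[1,0.4,0,0,0,0],[1,0.4,0,0,0,0],[1,0.45,0,0,0,0],[1,0.45,0,0,0,0],[1,0.45,0,0,0,0],[1,0.45,0,0,0,0],[1,0.45,0,0,0,0]]]' 
python3 d.py 635 -17 310 180 0 81
python3 -m crank '[[[0,0,0,0,0,0]]]' 
python3 d.py 635 -17 310 180 0 81
```

```text
clock: 3.78
eef_pos: [636.8, -7.0, 335.5]
tool_rot: [-3.133, 0.006, 1.369]
force: [0.9, -0.4, 0.8]
width: 29.9
t 3.78 pos [637.  -7. 336.] rpy [-179.5    0.3   78.5] w 29.9 F [ 0.9 -0.4  0.8] q [ 0.2   0.54 -0.4   1.35  0.21  1.3  -0.41]
shift now-axes/30 [-0.33  0.02  0.85] goal-axes/30 [-0.34 -0.01  0.85] turn/6deg [-0.08  0.05 -0.42]
clock: 3.87
eef_pos: [638.9, 1.7, 334.6]
tool_rot: [-3.133, -0.001, 1.375]
force: [-1.0, 1.1, -0.2]
width: 30.3
t 3.87 pos [639.   2. 335.] rpy [-1.795e+02 -1.000e-01  7.880e+01] w 30.3 F [-1.   1.1 -0.2] q [ 0.19  0.54 -0.41  1.35  0.21  1.3  -0.42]
shift now-axes/30 [-0.64 -0.    0.82] goal-axes/30 [-0.64 -0.03  0.82] turn/6deg [-0.08 -0.01 -0.37]
```

```bash

python3 -m crank '[[[-0.64,0,0.8,0,0,-0.35],[0,0,0,0,0,0]]]' 
python3 d.py 635 -17 310 180 0 81
python3 - <<'E'
from h import *
w=ctrl.get_image("wrist");c=w["color"].copy()
a=np.array([626,-74,0.]);e=np.array([np.cos(np.radians(81.3)),np.sin(np.radians(81.3)),0])
for X in(a+68*e+[0,0,258],a+30*e+[0,0,220],a+[0,0,237]):
    p=w2px(w,X);print(p);cv2.circle(c,tuple(int(k) for k in p),5,(255,0,0),1)
cv2.imwrite("pics/w1.png",c[:,:,::-1])
E
```

```text
clock: 4.03
eef_pos: [636.0, -13.2, 309.4]
tool_rot: [-3.133, -0.002, 1.414]
force: [-1.3, -1.3, -1.4]
width: 29.9
t 4.03 pos [636. -13. 309.] rpy [-1.795e+02 -1.000e-01  8.100e+01] w 29.9 F [-1.3 -1.3 -1.4] q [ 0.22  0.55 -0.41  1.4   0.22  1.24 -0.37]
shift now-axes/30 [-0.13 -0.01 -0.02] goal-axes/30 [-0.13 -0.01 -0.02] turn/6deg [-0.08 -0.02  0.  ]
[321.92119586 244.90625682]
[322.57603363 283.08783321]
[322.64554223 335.62498403]
```

View pics/w1.png

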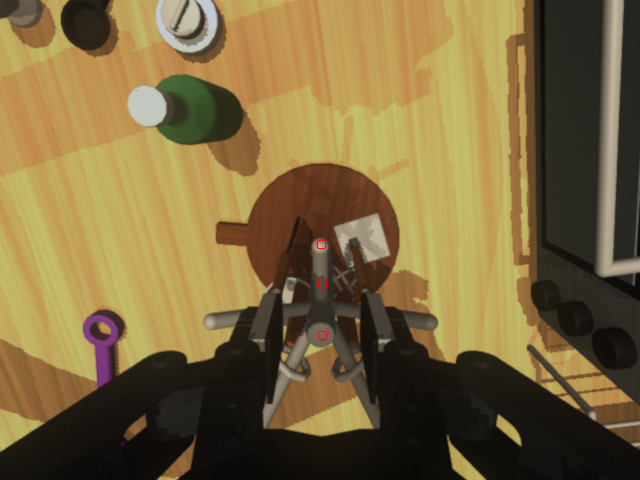

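Markers sit right on the empty peg's tip (322,245), seat and post top, so the estimates hold. Lowering, then narrowing the fingers around the peg.

```bash

python3 -m crank '[[[-0.1,0,0.5,0,0,0],[0,0,0.7,0,0,0],[0,0,0.7,0,0,0],[0,0,0.6,0,0,0],[0,0,0,0,0,0]]]' 
python3 -m crank '[[[0,0,0,0,0,0],[0,0,0,0,0,0],[0,0,0,0,0,0]]]' 0.62
python3 d.py 635 -17 232 180 0 81
```

```text
clock: 4.5
eef_pos: [640.7, -10.1, 242.8]
tool_rot: [3.135, -0.012, 1.399]
force: [-0.1, -0.8, -0.6]
width: 30.0
clock: 4.75
eef_pos: [642.4, -9.5, 246.9]
tool_rot: [3.131, -0.013, 1.394]
force: [0.4, 0.3, 0.8]
width: 16.3
t 4.75 pos [642. -10. 247.] rpy [179.4  -0.8  79.9] w 16.3 F [0.4 0.3 0.8] q [ 0.21  0.6  -0.4   1.5   0.24  1.08 -0.41]
shift now-axes/30 [-0.29 -0.21  0.49] goal-axes/30 [-0.28 -0.21  0.5 ] turn/6deg [ 0.1  -0.13 -0.18]
```

```bash

python3 -m crank '[[[-0.29,-0.2,0.5,0.1,-0.1,-0.2],[0,0,0,0,0,0]]]' 
python3 d.py 635 -17 234 180 0 81
```

```text
clock: 4.92
eef_pos: [637.1, -16.6, 235.0]
tool_rot: [3.136, -0.004, 1.415]
force: [-0.6, -0.9, -0.6]
width: 16.0
t 4.92 pos [637. -17. 235.] rpy [179.7  -0.2  81.1] w 16.0 F [-0.6 -0.9 -0.6] q [ 0.22  0.6  -0.4   1.52  0.25  1.06 -0.39]
shift now-axes/30 [-0.02 -0.07  0.03] goal-axes/30 [-0.02 -0.07  0.03] turn/6deg [ 0.05 -0.03  0.01]
```

Good. Now the arc (tool −y with −z turn), then re-check.

```bash

python3 -m crank '[[[-0.01,-0.2,0,0,0,-1],[-0.01,-0.2,0,0,0,-1],[-0.01,-0.2,0,0,0,-1],[-0.01,-0.2,0,0,0,-1],[-0.01,-0.2,0,0,0,-1]]]' 
python3 - <<'E'
from h import *
s=ctrl.read_state();p=s["eef_pos"]-[626,-74,0];print(np.hypot(p[0],p[1]),np.degrees(np.arctan2(p[1],p[0])),p[2],np.degrees(s["tool_rot"]),s["force"])
E
```

```text
clock: 5.33
eef_pos: [615.0, -17.7, 243.7]
tool_rot: [3.116, 0.006, 1.954]
force: [-0.1, -0.2, -1.0]
width: 16.2
57.38443082492969 101.05211529684455 243.71787792059123 [178.53674082   0.32736162 111.97999813] [-0.13980841 -0.19131822 -1.04912523]
```

```bash

python3 -m crank '[[[0,-0.1,0.35,-0.2,0,0.6],[-0.02,-0.22,0.03,0,0,-0.6],[-0.02,-0.24,0.03,0,0,-0.8],[-0.02,-0.24,0.03,0,0,-0.8],[-0.02,-0.24,0.03,0,0,-0.8]]]' 
cat > p.py <<'E'
from h import *
s=ctrl.read_state();p=s["eef_pos"]-[626,-74,0];print(np.hypot(p[0],p[1]),np.degrees(np.arctan2(p[1],p[0])),p[2],np.degrees(s["tool_rot"]),s["force"])
im=ctrl.get_image("top");P=cloud(im);T=P[(P[...,2]>240)&(P[...,2]<266)];T=T[np.hypot(T[:,0]-626,T[:,1]+74)<75]
a=np.degrees(np.arctan2(T[:,1]+74,T[:,0]-626));r=np.hypot(T[:,0]-626,T[:,1]+74);a=a[r>48]
print(np.histogram(a,bins=np.arange(-180,181,8)))
E
python3 p.py
```

```text
clock: 5.75
eef_pos: [593.0, -30.9, 236.7]
tool_rot: [3.084, 0.027, 2.215]
force: [-0.6, -0.3, 0.6]
width: 16.2
54.28400154050973 127.42263252345818 236.73497627804016 [176.71806001   1.52072941 126.89183963] [-0.59716356 -0.25084147  0.59828137]
(array([ 0,  0,  0,  0,  0,  0,  0,  0,  0,  0,  0,  0,  0,  0,  0,  0,  0,
        0,  0,  0,  0,  0,  0,  0,  0,  0,  0,  0,  0,  0,  0,  0,  0,  0,
        0,  0,  0,  0,  0,  0,  1, 17,  3,  0,  0]), array([-180, -172, -164, -156, -148, -140, -132, -124, -116, -108, -100,
        -92,  -84,  -76,  -68,  -60,  -52,  -44,  -36,  -28,  -20,  -12,
         -4,    4,   12,   20,   28,   36,   44,   52,   60,   68,   76,
         84,   92,  100,  108,  116,  124,  132,  140,  148,  156,  164,
        172,  180]))
```

```bash
python3 - <<'E'
from h import *
save(ctrl.get_image("wrist"),"w2.png")
E
```

```text
(no output)
```

View pics/w2.png

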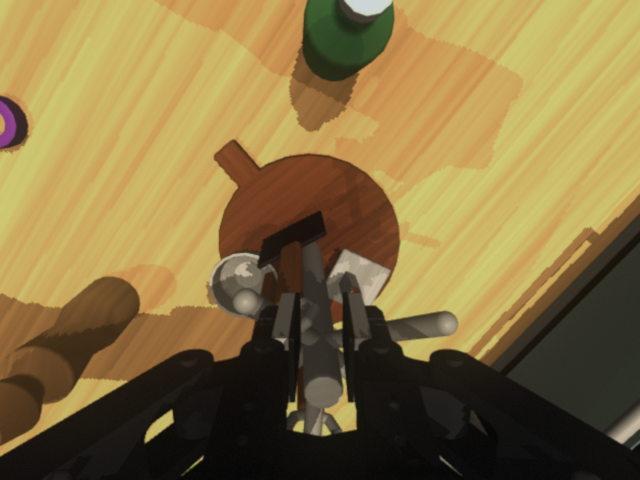

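The empty peg (315,250) is still between the fingers and the crown is turning with it. Continuing the arc.

```bash

python3 -m crank '[[[0.08,-0.2,0.05,0.6,-0.2,-0.9],[0,-0.24,0.08,0.1,0,-0.8],[0,-0.24,0.08,0.1,0,-0.8],[0,-0.24,0.08,0.1,0,-0.8],[0,-0.2,0.05,0.1,0,-0.8],[0,0,0,0,0,0]]]' 
python3 p.py
```

```text
clock: 6.35
eef_pos: [577.9, -46.2, 235.4]
tool_rot: [-3.09, 0.05, 2.639]
force: [-0.4, -0.4, 0.5]
width: 16.0
55.54316069799982 150.01355993351498 235.42599443125155 [-177.06551197    2.84981316  151.18364452] [-0.37845384 -0.36009746  0.46709147]
(array([ 0,  0,  0,  0,  0,  0,  0,  0,  0,  0,  0,  0,  0,  0,  0,  0,  0,
        0,  0,  0,  0,  0,  0,  0,  0,  0,  0,  0,  0,  0,  0,  0,  0,  0,
        0,  0,  0,  0,  0,  0,  0,  1,  7, 18,  0]), array([-180, -172, -164, -156, -148, -140, -132, -124, -116, -108, -100,
        -92,  -84,  -76,  -68,  -60,  -52,  -44,  -36,  -28,  -20,  -12,
         -4,    4,   12,   20,   28,   36,   44,   52,   60,   68,   76,
         84,   92,  100,  108,  116,  124,  132,  140,  148,  156,  164,
        172,  180]))
```

```bash

python3 -m crank '[[[0.05,-0.24,0.05,-0.4,0.3,-0.8],[0.02,-0.24,0.08,0,0,-0.8],[0,-0.22,0.06,0,0,-0.8],[0,-0.1,0.0,0,0,-0.4],[0,0,0,0,0,0],[0,0,0,0,0,0]]]' 
python3 p.py
```

```text
clock: 6.9
eef_pos: [574.4, -59.8, 236.2]
tool_rot: [-3.141, 0.026, 2.919]
force: [0.6, -0.5, 0.2]
width: 16.0
53.49688104447514 164.59532585634946 236.15377255627484 [-179.98609086    1.49174721  167.22522882] [ 0.59235679 -0.5188229   0.16050532]
(array([10,  0,  0,  0,  0,  0,  0,  0,  0,  0,  0,  0,  0,  0,  0,  0,  0,
        0,  0,  0,  0,  0,  0,  0,  0,  0, 18, 33,  0,  0,  0,  0,  0,  0,
        0,  0,  0,  0,  0,  0,  0,  2,  0,  1, 14]), array([-180, -172, -164, -156, -148, -140, -132, -124, -116, -108, -100,
        -92,  -84,  -76,  -68,  -60,  -52,  -44,  -36,  -28,  -20,  -12,
         -4,    4,   12,   20,   28,   36,   44,   52,   60,   68,   76,
         84,   92,  100,  108,  116,  124,  132,  140,  148,  156,  164,
        172,  180]))
```

```bash

python3 -m crank '[[[0,0,-0.6,0,0,0],[0,0,-1,0,0,0],[0,0,-1,0,0,0],[0,0,0,0,0,0],[0,0,0,0,0,0]]]' 
python3 p.py;python3 - <<'E'
from h import *
w=ctrl.get_image("wrist");c=w["color"].copy()
a=np.array([626,-74,0.]);e=np.array([np.cos(np.radians(167.3)),np.sin(np.radians(167.3)),0])
for X in(a+68*e+[0,0,258],a+30*e+[0,0,220],a+[0,0,237],a+128*e+[0,0,14],a+95*e+[0,0,14]):
    p=w2px(w,X);print(p);cv2.circle(c,tuple(int(k) for k in p),5,(255,0,0),1)
cv2.imwrite("pics/w3.png",c[:,:,::-1])
E
```

```text
clock: 7.37
eef_pos: [571.5, -59.7, 315.9]
tool_rot: [-3.138, 0.022, 2.906]
force: [-0.0, 0.1, -0.2]
width: 15.9
56.30593122497908 165.3059583725471 315.9387762276173 [-179.80148487    1.2552638   166.50530085] [-0.04428751  0.05785503 -0.19422028]
(array([18,  0,  0,  0,  0,  0,  0,  0,  0,  0,  0,  0,  0,  0,  0,  0,  0,
        0,  0,  0,  0,  0,  0,  0,  0,  0, 22, 43,  0,  0,  0,  0,  0,  0,
        0, 14, 40,  0,  0,  0,  0,  0,  0,  0, 34]), array([-180, -172, -164, -156, -148, -140, -132, -124, -116, -108, -100,
        -92,  -84,  -76,  -68,  -60,  -52,  -44,  -36,  -28,  -20,  -12,
         -4,    4,   12,   20,   28,   36,   44,   52,   60,   68,   76,
         84,   92,  100,  108,  116,  124,  132,  140,  148,  156,  164,
        172,  180]))
[316.97323354 230.8463115 ]
[318.54554556 268.89882833]
[319.05112735 320.02591891]
[318.61231009 117.53123633]
[319.07193995 148.23159029]
```

View pics/w3.png

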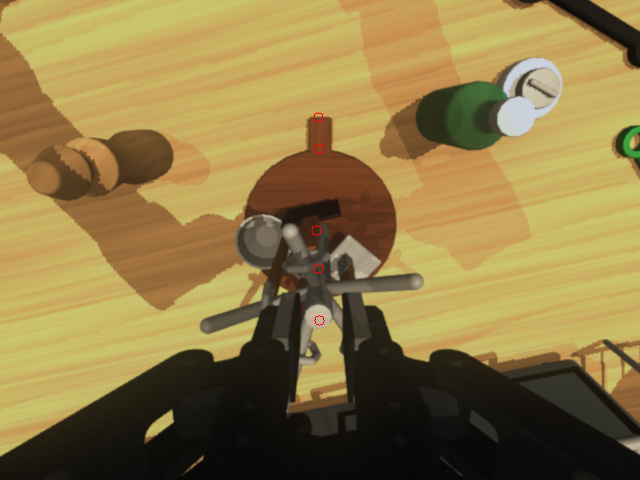

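The tab marker is right at (318,118). The peg nearest the fingers, at (290,232), is the turner's. Judging by the hanging items, the crown turned only about 28°: my fingers rode up and slipped off the empty peg. It is now the right-hand peg at (415,282), azimuth about 109°, so it needs about 58° more, this time with the fingers deeper.

```bash

python3 -m crank '[[[0,0.35,0,0,0,1],[0,0.35,0,0,0,1],[0,0.35,0,0,0,1],[0,0.35,0,0,0,1],[0,0.2,0,0,0,1],[0,0.2,0,0,0,1],[0,0.1,0,0,0,1],[0,0,0,0,0,1],[0,0,0,0,0,1],[0,0,0,0,0,0]]]' 0.3
python3 d.py 607 -19 300 180 0 109; python3 p.py
```

```text
clock: 8.3
eef_pos: [592.6, -9.9, 301.7]
tool_rot: [-3.135, 0.009, 1.91]
force: [0.4, -0.5, 0.1]
width: 30.1
t 8.3 pos [593. -10. 302.] rpy [-179.6    0.5  109.4] w 30.1 F [ 0.4 -0.5  0.1] q [ 0.32  0.51 -0.58  1.54  0.3   1.19  0.03]
shift now-axes/30 [-0.44  0.35  0.06] goal-axes/30 [-0.44  0.36  0.06] turn/6deg [-0.06  0.09  0.07]
72.27153947471379 117.52320110430433 301.74933408794067 [-179.63508104    0.53979127  109.44118324] [ 0.41277215 -0.47796543  0.11160966]
(array([0, 0, 0, 0, 0, 0, 0, 0, 0, 0, 0, 0, 0, 0, 0, 0, 0, 0, 0, 0, 0, 0,
       0, 0, 0, 0, 0, 0, 0, 0, 0, 0, 0, 0, 0, 3, 8, 0, 0, 0, 0, 0, 0, 0,
       9]), array([-180, -172, -164, -156, -148, -140, -132, -124, -116, -108, -100,
        -92,  -84,  -76,  -68,  -60,  -52,  -44,  -36,  -28,  -20,  -12,
         -4,    4,   12,   20,   28,   36,   44,   52,   60,   68,   76,
         84,   92,  100,  108,  116,  124,  132,  140,  148,  156,  164,
        172,  180]))
```

```bash

python3 -m crank '[[[-0.45,0.35,0,0,0,0],[0,0,0.4,0,0,0],[0,0,0,0,0,0]]]' 
python3 d.py 607 -19 222 180 0 109
python3 - <<'E'
from h import *
w=ctrl.get_image("wrist");c=w["color"].copy()
a=np.array([626,-74,0.]);e=np.array([np.cos(np.radians(109)),np.sin(np.radians(109)),0])
for X in(a+68*e+[0,0,258],a+30*e+[0,0,220]):
    p=w2px(w,X);cv2.circle(c,tuple(int(k) for k in p),5,(255,0,0),1)
cv2.imwrite("pics/w4.png",c[100:420,100:560,::-1])
E
```

```text
clock: 8.6
eef_pos: [606.0, -19.2, 287.6]
tool_rot: [-3.131, 0.009, 1.924]
force: [-0.8, 0.6, -0.4]
width: 29.8
t 8.6 pos [606. -19. 288.] rpy [-179.4    0.5  110.3] w 29.8 F [-0.8  0.6 -0.4] q [ 0.33  0.54 -0.57  1.52  0.32  1.18  0.05]
shift now-axes/30 [0.01 0.06 2.18] goal-axes/30 [-0.    0.03  2.19] turn/6deg [-0.1   0.08  0.21]
```

View pics/w4.png

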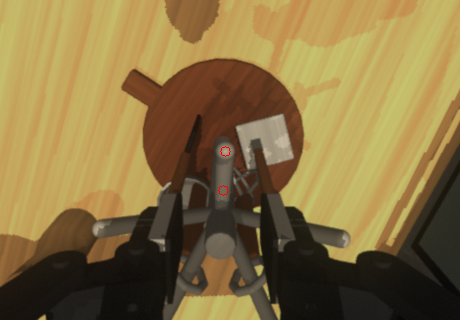

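Same arrangement as at the start: the empty peg is centred between the fingers with its tip at (225,152). Lowering deeper.

```bash

python3 -m crank '[[[0,0.05,0.6,0,0,0.1],[0,0,0.6,0,0,0],[0,0,0.6,0,0,0],[0,0,0.35,0,0,0]]]' 
python3 -m crank '[[[0,0,0.1,0,0,0],[0,0,0.1,0,0,0]]]' 0.62
python3 d.py 607 -19 222 180 0 109
```

```text
clock: 8.98
eef_pos: [610.7, -19.7, 226.1]
tool_rot: [-3.141, 0.012, 1.918]
force: [0.6, 0.2, 0.5]
width: 30.1
clock: 9.15
eef_pos: [609.7, -19.9, 218.7]
tool_rot: [-3.138, 0.011, 1.92]
force: [-0.3, 0.2, 0.6]
width: 16.2
t 9.15 pos [610. -20. 219.] rpy [-179.8    0.6  110. ] w 16.2 F [-0.3  0.2  0.6] q [ 0.31  0.61 -0.55  1.61  0.37  1.03  0.  ]
shift now-axes/30 [ 0.06 -0.08 -0.11] goal-axes/30 [ 0.06 -0.08 -0.11] turn/6deg [-0.03  0.11  0.17]
```

```bash

python3 -m crank '[[[0.04,-0.22,0,0,0.1,-0.8],[0,-0.22,0.03,0,0,-0.8],[0,-0.22,0.03,0,0,-0.8]]]' 
python3 p.py|head -1
python3 -m crank '[[[0,-0.22,0.06,0,0,-0.8],[0,-0.22,0.06,0,0,-0.8],[0,-0.22,0.06,0,0,-0.8]]]' 
python3 p.py|head -1
```

```text
clock: 9.4
eef_pos: [596.0, -23.9, 219.0]
tool_rot: [3.135, 0.002, 2.183]
force: [2.8, 1.5, -1.6]
width: 16.3
58.38377686883226 120.97326462543779 218.99710311320928 [1.79628989e+02 1.13274493e-01 1.25098539e+02] [ 2.82931165  1.48752323 -1.55045723]
clock: 9.7
eef_pos: [586.3, -31.9, 218.6]
tool_rot: [3.121, 0.01, 2.445]
force: [2.9, 4.2, 3.3]
width: 16.3
57.883256298127975 133.2782541846833 218.59121581771657 [178.83512174   0.59022962 140.10372449] [2.8940327  4.17288559 3.32471592]
```

```bash

python3 -m crank '[[[0.02,-0.26,0.02,0.1,0,-0.5],[0,-0.26,0.05,0,0,-0.6],[0,-0.26,0.05,0,0,-0.6],[0,-0.26,0.05,0,0,-0.6],[0,-0.26,0.05,0,0,-0.6]]]' 
python3 p.py|head -1
```

```text
clock: 10.17
eef_pos: [570.9, -55.1, 217.8]
tool_rot: [3.12, 0.023, 2.755]
force: [0.7, 3.7, 3.1]
width: 16.2
58.282963504229606 161.08413469813934 217.84335553640392 [178.73872645   1.32805467 157.83770052] [0.73455194 3.69713506 3.14747211]
```

```bash

python3 -m crank '[[[0,-0.24,0.03,0,0,-0.8],[0,-0.03,0,0,0,-0.5],[0,0,0,0,0,0],[0,0,0,0,0,0]]]' 
python3 p.py|head -1
python3 -m crank '[[[0,0,0,0,0,0],[0,0,0,0,0,0]]]' 0.3
python3 -m crank '[[[0,0,-0.6,0,0,0],[0,0,-1,0,0,0],[0,0,-1,0,0,0],[0,0,-0.3,0,0,0],[0,0,0,0,0,0]]]' 
python3 p.py;python3 - <<'E'
from h import *
w=ctrl.get_image("wrist");c=w["color"].copy()
a=np.array([626,-74,0.]);e=np.array([np.cos(np.radians(167.3)),np.sin(np.radians(167.3)),0])
for X in(a+68*e+[0,0,258],a+30*e+[0,0,220],a+[0,0,237],a+128*e+[0,0,14]):
    p=w2px(w,X);cv2.circle(c,tuple(int(k) for k in p),5,(255,0,0),1)
cv2.imwrite("pics/w5.png",c[60:420,100:560,::-1])
E
```

```text
clock: 10.55
eef_pos: [568.9, -63.3, 218.2]
tool_rot: [3.123, 0.027, 2.883]
force: [-0.3, 1.3, -2.1]
width: 16.3
58.122330443943376 169.36287251601095 218.1947076442631 [178.90707668   1.56241847 165.1609195 ] [-0.27798889  1.29648576 -2.11629845]
clock: 10.77
eef_pos: [568.8, -63.9, 218.2]
tool_rot: [3.125, 0.027, 2.879]
force: [0.3, 0.4, 0.8]
width: 30.0
clock: 11.18
eef_pos: [564.3, -66.0, 306.7]
tool_rot: [3.129, 0.021, 2.873]
force: [-0.0, -0.1, -0.6]
width: 29.9
62.18627356386571 172.612542981646 306.6548891834357 [179.25444829   1.21898542 164.60788272] [-0.04062796 -0.14989004 -0.60203442]
(array([ 0,  0,  0,  0,  0,  0,  0,  0,  0,  0,  0,  0,  0,  0,  0,  0,  0,
        0,  0,  0,  0,  0,  0,  0,  9, 58,  1,  0,  0,  0,  0,  0,  0,  4,
       31,  0,  0,  0,  0,  0,  0,  0, 17, 37,  0]), array([-180, -172, -164, -156, -148, -140, -132, -124, -116, -108, -100,
        -92,  -84,  -76,  -68,  -60,  -52,  -44,  -36,  -28,  -20,  -12,
         -4,    4,   12,   20,   28,   36,   44,   52,   60,   68,   76,
         84,   92,  100,  108,  116,  124,  132,  140,  148,  156,  164,
        172,  180]))
```

View pics/w5.png

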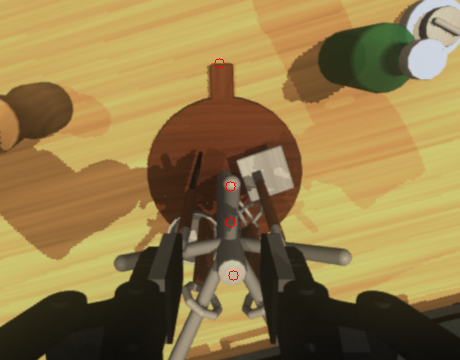

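The empty peg is in line with the tab (tip at 230,185; tab at 221,65), so step 1 is done. Going for the spoon.

```bash

python3 -m crank '[[[0,0,0,0,0,-1],[0,0,0,0,0,-1],[0,0,0,0,0,-1],[0,0,0,0,0,-1],[0,0,0,0,0,-1],[0,0,0,0,0,-1],[0,0,0,0,0,-1],[0,0,0,0,0,-1],[0,0,0,0,0,-1],[0,0,0,0,0,-0.5],[0,0,0,0,0,0]]]' -0.2
python3 d.py 465.5 250.5 270 180 0 230
```

```text
clock: 12.2
eef_pos: [553.1, -69.2, 284.6]
tool_rot: [3.131, -0.003, -2.366]
force: [-0.4, 0.9, -0.4]
width: 51.5
t 12.2 pos [553. -69. 285.] rpy [ 179.4   -0.2 -135.5] w 51.5 F [-0.4  0.9 -0.4] q [ 0.75  0.64 -1.15  1.65  0.6   1.26  1.83]
shift now-axes/30 [-5.38  9.64  0.58] goal-axes/30 [-6.29  9.09  0.49] turn/6deg [ 0.11 -0.02 -0.92]
```

```bash

python3 -m crank '[[[-0.6,0.9,0,0,0,-0.5],[-0.6,0.9,0,0,0,-0.4],[-0.6,0.9,0,0,0,0],[-0.6,0.9,0,0,0,0]]]' 
python3 d.py 465.5 250.5 270 180 0 230
```

```text
clock: 12.53
eef_pos: [520.8, 49.5, 277.6]
tool_rot: [3.124, -0.011, -2.293]
force: [0.4, 0.1, -0.6]
width: 50.9
t 12.53 pos [521.  50. 278.] rpy [ 179.    -0.6 -131.4] w 50.9 F [ 0.4  0.1 -0.6] q [ 0.57  0.6  -1.16  1.74  0.57  1.21  1.68]
shift now-axes/30 [-3.81  5.81  0.31] goal-axes/30 [-3.95  5.72  0.25] turn/6deg [ 0.17 -0.1  -0.23]
```

```bash

python3 -m crank '[[[-0.65,0.95,0,0,0,-0.2],[-0.65,0.95,0,0,0,0],[-0.65,0.95,0,0,0,0],[-0.65,0.95,0,0,0,0],[-0.5,0.7,0,0,0,0],[0,0,0.3,0,0,0],[0,0,0.3,0,0,0]]]' 
python3 d.py 465.5 250.5 220 180 0 230
python3 - <<'E'
from h import *
w=ctrl.get_image("wrist");c=w["color"]
g=(c.max(-1)<70)&(w["depth"]>150)
P=cloud(w);g&=(P[...,2]>-5)&(P[...,2]<22)&(np.hypot(P[...,0]-465,P[...,1]-250)<130)
n,l,st,_=cv2.connectedComponentsWithStats(g.astype(np.uint8));k=1+np.argmax(st[1:,4]);print(st[k])
W=P[l==k];d=np.array([.64,.77]);m=W[:,:2].mean(0);s=(W[:,:2]-m)@d
h=W[(s>s.max()-130)&(s<s.max()-45)][:,:2];hm=h.mean(0);d=np.linalg.svd(h-hm,full_matrices=False)[2][0];d*=np.sign(d[1])
s=(W[:,:2]-hm)@d;print("az",np.degrees(np.arctan2(d[1],d[0])),"len",np.ptp(s),"eye",hm+d*(s.max()-18),"mid",hm+d*(s.max()-96),"mid from bowl",hm+d*(s.min()+98),"z",np.median(W[:,2]))
save(w,"w6.png")
E
```

```text
clock: 13.12
eef_pos: [469.4, 220.6, 254.7]
tool_rot: [3.118, -0.016, -2.275]
force: [-0.7, -0.8, -0.9]
width: 51.3
t 13.12 pos [469. 221. 255.] rpy [ 178.6   -0.9 -130.4] w 51.3 F [-0.7 -0.8 -0.9] q [ 0.21  0.61 -1.11  1.78  0.57  1.15  1.36]
shift now-axes/30 [-0.69  0.72  1.16] goal-axes/30 [-0.68  0.74  1.16] turn/6deg [ 0.23 -0.15 -0.06]
[ 313  122   50  183 4103]
az 50.26296873569823 len 191.0883092080635 eye [513.484234   309.12490036] mid [463.62156709 249.14394965] mid from bowl [465.48290899 251.3830007 ] z 11.795073604843912
```

View pics/w6.png

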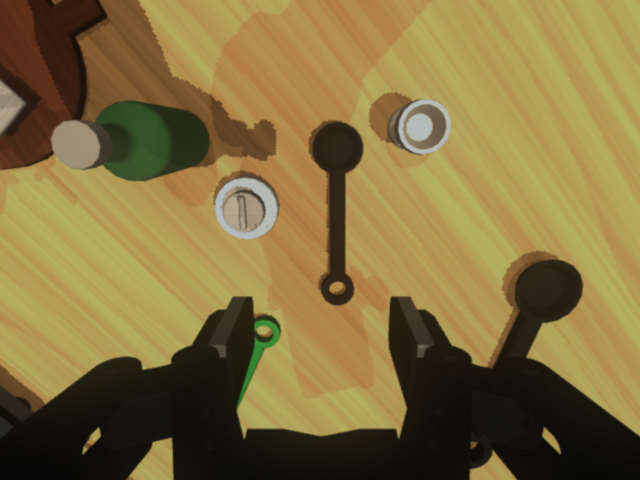

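The wrist view shows the spoon (eye 338,289; bowl 336,147) with the timer (245,207) and egg cup (420,125) clear of a narrow finger opening. Moving down in stages.

```bash

python3 -m crank '[[[-0.68,0.74,0.4,0.23,-0.15,0],[0,0,0.9,0,0,0],[0,0,0.9,0,0,0],[0,0,0.9,0,0,0],[0,0,0.9,0,0,0],[0,0,0.9,0,0,0],[0,0,0.3,0,0,0],[0,0,0,0,0,0]]]' 
python3 d.py 464.5 250 6 180 0 230.2
```

```text
clock: 13.83
eef_pos: [467.1, 237.7, 84.7]
tool_rot: [-3.141, -0.011, -2.299]
force: [0.5, 0.2, -0.2]
width: 51.1
t 13.83 pos [467. 238.  85.] rpy [-180.    -0.7 -131.7] w 51.1 F [ 0.5  0.2 -0.2] q [ 0.03  0.8  -0.89  1.95  0.85  0.83  1.07]
shift now-axes/30 [-0.28  0.34  2.62] goal-axes/30 [-0.26  0.33  2.62] turn/6deg [-0.   -0.11 -0.32]
```

```bash

python3 -m crank '[[[-0.28,0.34,0,0,-0.1,-0.3],[0,0,0.6,0,0,0],[0,0,0.6,0,0,0],[0,0,0.5,0,0,0],[0,0,0.3,0,0,0]]]' 
python3 d.py 464.5 250 6 180 0 230.2
```

```text
clock: 14.25
eef_pos: [470.4, 256.3, 29.5]
tool_rot: [-3.139, 0.014, -2.266]
force: [-0.1, -0.4, -0.7]
width: 51.2
t 14.25 pos [470. 256.  30.] rpy [-179.9    0.8 -129.9] w 51.2 F [-0.1 -0.4 -0.7] q [-0.05  0.88 -0.81  1.97  0.98  0.73  0.98]
shift now-axes/30 [0.3  0.02 0.78] goal-axes/30 [0.29 0.02 0.78] turn/6deg [-0.02  0.14 -0.01]
```

```bash

python3 -m crank '[[[0.27,0.02,0.25,0,0.1,0],[0,0,0.3,0,0,0],[0,0,0.15,0,0,0]]]' 
python3 d.py 464.5 250 6 180 0 230.2
```

```text
clock: 14.5
eef_pos: [466.1, 252.7, 9.4]
tool_rot: [-3.138, 0.008, -2.265]
force: [-0.3, 0.1, -0.6]
width: 51.3
t 14.5 pos [466. 253.   9.] rpy [-179.8    0.5 -129.8] w 51.3 F [-0.3  0.1 -0.6] q [-0.06  0.9  -0.77  1.99  1.03  0.7   0.94]
shift now-axes/30 [ 0.1  -0.02  0.11] goal-axes/30 [ 0.1  -0.02  0.11] turn/6deg [-0.03  0.08  0.  ]
```

```bash

python3 -m crank '[[[0.05,0,0.1,0,0,0],[0,0,0,0,0,0],[0,0,0,0,0,0],[0,0,0,0,0,0],[0,0,0,0,0,0],[0,0,0,0,0,0]]]' 1
python3 d.py 464.5 250 6 180 0 230.2
python3 -m crank '[[[0,0,-0.5,0,0,0],[0,0,-1,0,0,0],[0,0,-1,0,0,0],[0,0,-1,0,0,0],[0,0,-1,0,0,0],[0,0,-1,0,0,0],[0,0,-1,0,0,0],[0,0,-1,0,0,0],[0,0,0,0,0,0],[0,0,0,0,0,0]]]'
python3 d.py 464.5 250 270 180 0 230.2
python3 - <<'E'
from h import *
w=ctrl.get_image("wrist");save(w,"w7.png")
s=ctrl.read_state();R=Ro.from_euler('xyz',s["tool_rot"])
P=cloud(w);L=R.inv().apply((P-s["eef_pos"]).reshape(-1,3)).reshape(P.shape)
m=(w["color"].max(-1)<75)&(abs(L[...,1])<35)&(L[...,0]<-30)&(L[...,0]>-130)&(L[...,2]>-35)&(L[...,2]<30)
q=L[m];print(len(q), q.min(0),q.max(0))
for a in range(-110,-30,10):
  k=q[(q[:,0]>=a)&(q[:,0]<a+10)]
  if len(k):print(a,len(k),np.median(k,0),k[:,1].min(),k[:,1].max())
m=(w["color"].max(-1)<75)&(abs(L[...,1])<35)&(L[...,0]>25)&(L[...,0]<130)&(L[...,2]>-35)&(L[...,2]<30);q=L[m]
for a in range(25,125,10):
  k=q[(q[:,0]>=a)&(q[:,0]<a+10)]
  if len(k):print(a,len(k),np.median(k,0),k[:,1].min(),k[:,1].max())
E
```

```text
clock: 15.0
eef_pos: [466.0, 252.3, 7.3]
tool_rot: [-3.138, 0.011, -2.265]
force: [0.0, 0.4, 0.4]
width: -0.4
t 15.0 pos [466. 252.   7.] rpy [-179.8    0.6 -129.8] w -0.4 F [0.  0.4 0.4] q [-0.07  0.9  -0.77  1.99  1.04  0.69  0.93]
shift now-axes/30 [ 0.09 -0.01  0.04] goal-axes/30 [ 0.09 -0.01  0.04] turn/6deg [-0.04  0.1   0.  ]
clock: 15.83
eef_pos: [462.4, 251.2, 243.8]
tool_rot: [-3.138, 0.009, -2.262]
force: [-0.5, -0.1, -0.4]
width: 0.2
t 15.83 pos [462. 251. 244.] rpy [-179.8    0.5 -129.6] w 0.2 F [-0.5 -0.1 -0.4] q [ 0.14  0.6  -1.09  1.81  0.6   1.1   1.28]
shift now-axes/30 [-0.02 -0.08 -0.87] goal-axes/30 [-0.01 -0.08 -0.87] turn/6deg [-0.03  0.09  0.03]Traceback (most recent call last):
  File "<stdin>", line 6, in <module>
    return umr_minimum(a, axis, None, out, keepdims, initial, where)
ValueError: zero-size array to reduction operation minimum which has no identity
```

View pics/w7.png

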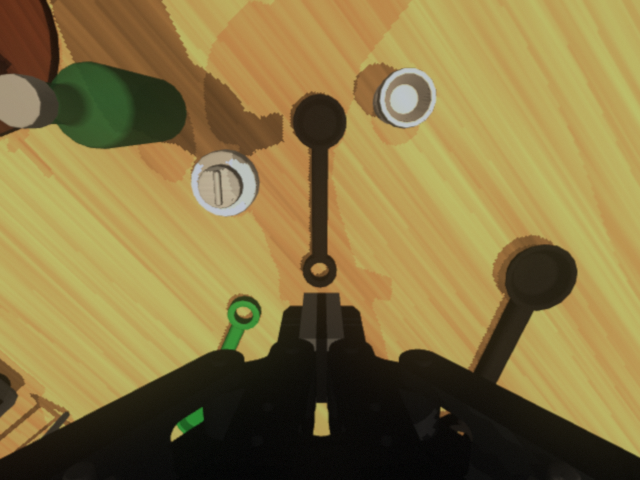

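Missed: the fingers shut above or over the handle, width 0, and the spoon (eye 319,270) is still flat. Going lower with a narrower opening, after re-measuring.

```bash
cat > sp.py <<'E'
from h import *
w=ctrl.get_image("wrist");c=w["color"]
P=cloud(w);g=(c.max(-1)<70)&(w["depth"]>150)&(P[...,2]>-5)&(P[...,2]<22)&(np.hypot(P[...,0]-465,P[...,1]-250)<130)
n,l,st,_=cv2.connectedComponentsWithStats(g.astype(np.uint8));k=1+np.argmax(st[1:,4])
W=P[l==k];d=np.array([.64,.77]);m=W[:,:2].mean(0);s=(W[:,:2]-m)@d
h=W[(s>s.max()-130)&(s<s.max()-45)][:,:2];hm=h.mean(0);d=np.linalg.svd(h-hm,full_matrices=False)[2][0];d*=np.sign(d[1])
s=(W[:,:2]-hm)@d;t=(W[:,:2]-hm)@np.array([-d[1],d[0]]);print("az",np.degrees(np.arctan2(d[1],d[0])),"len",np.ptp(s),"eye",hm+d*(s.max()-18),"mid",hm+d*(s.max()-96),"mid from bowl",hm+d*(s.min()+98))
for a in range(-90,110,20):
    q=W[(s-s.max()+96>a)&(s-s.max()+96<a+20)];print(a,np.median(q[:,2]).round(1),end=" ")
b=P[(np.hypot(P[...,0]-430,P[...,1]-290)<25)&(P[...,2]<30)];print("table z",np.median(b[:,2]))
E
python3 sp.py
python3 -m crank '[[[0,-0.08,0,0,0,0],[0,0,0.9,0,0,0],[0,0,0.9,0,0,0],[0,0,0.9,0,0,0],[0,0,0.9,0,0,0],[0,0,0.9,0,0,0],[0,0,0.9,0,0,0],[0,0,0.5,0,0,0],[0,0,0,0,0,0]]]' 0.0
python3 d.py 464.5 250 2 180 0 230.2
```

```text
az 50.51962966739332 len 191.14872110511058 eye [512.89642653 309.62829518] mid [463.30294837 249.42458331] mid from bowl [465.1158309  251.62532142]
-90 5.4 -70 5.7 -50 12.5 -30 12.5 -10 12.5 10 12.5 30 12.4 50 12.5 70 12.5 90 12.8 table z -1.1325899301199724
clock: 16.68
eef_pos: [460.8, 245.9, 49.1]
tool_rot: [3.139, -0.006, -2.26]
force: [-0.2, 0.0, -0.2]
width: 42.8
t 16.68 pos [461. 246.  49.] rpy [ 179.9   -0.3 -129.5] w 42.8 F [-0.2  0.  -0.2] q [-0.02  0.84 -0.84  1.98  0.93  0.76  1.03]
shift now-axes/30 [-0.19 -0.01  1.57] goal-axes/30 [-0.18 -0.01  1.57] turn/6deg [ 0.02 -0.05  0.05]
```

```bash

python3 -m crank '[[[-0.1,0,0.4,0,0,0],[-0.1,0,0.4,0,0,0],[-0.05,0,0.35,0,0,0],[0,0,0.2,0,0,0]]]' 0.3
python3 d.py 464.5 250 0 180 0 230.5
```

```text
clock: 17.02
eef_pos: [464.3, 251.4, 5.3]
tool_rot: [3.137, -0.009, -2.259]
force: [-0.1, -0.0, 0.3]
width: 29.7
t 17.02 pos [464. 251.   5.] rpy [ 179.8   -0.5 -129.4] w 29.7 F [-0.1 -0.   0.3] q [-0.06  0.91 -0.77  1.98  1.01  0.71  0.96]
shift now-axes/30 [ 0.03 -0.03  0.18] goal-axes/30 [ 0.03 -0.03  0.18] turn/6deg [ 0.04 -0.08  0.01]
```

```bash

python3 -m crank '[[[0,0,0.1,0,0,0],[0,0,0.05,0,0,0],[0,0,0,0,0,0]]]' 
python3 d.py 464.5 250 0 180 0 230.5
```

```text
clock: 17.27
eef_pos: [464.0, 251.2, -0.4]
tool_rot: [3.137, -0.01, -2.259]
force: [-0.5, -1.7, 0.1]
width: 29.7
t 17.27 pos [464. 251.  -0.] rpy [ 179.7   -0.6 -129.4] w 29.7 F [-0.5 -1.7  0.1] q [-0.07  0.92 -0.77  1.98  1.02  0.7   0.96]
shift now-axes/30 [ 0.02 -0.04 -0.01] goal-axes/30 [ 0.02 -0.04 -0.01] turn/6deg [ 0.04 -0.09  0.01]
```

```bash

python3 -m crank '[[[0,0,0,0,0,0],[0,0,0,0,0,0],[0,0,0,0,0,0],[0,0,0,0,0,0],[0,0,0,0,0,0],[0,0,0,0,0,0]]]' 1
python3 d.py 464.5 250 0 180 0 230.5
```

```text
clock: 17.77
eef_pos: [465.4, 251.8, 2.0]
tool_rot: [3.139, -0.006, -2.259]
force: [0.2, -0.3, 0.2]
width: -0.3
t 17.77 pos [465. 252.   2.] rpy [ 179.8   -0.4 -129.4] w -0.3 F [ 0.2 -0.3  0.2] q [-0.07  0.92 -0.77  1.98  1.02  0.7   0.96]
shift now-axes/30 [ 0.06 -0.02  0.07] goal-axes/30 [ 0.06 -0.02  0.07] turn/6deg [ 0.03 -0.06  0.01]
```

```bash
python3 - <<'E'
from h import *
s=ctrl.read_state();R=Ro.from_euler('xyz',s["tool_rot"]);print(s["eef_pos"],s["width"])
w=ctrl.get_image("wrist");t=ctrl.get_image("top");sc=ctrl.get_image("scene")
for n,i in(("w",w),("t",t),("s",sc)):
    print(n,"tcp px",w2px(i,s["eef_pos"]),"mid px",w2px(i,[464.5,250.3,12]),"eye",w2px(i,[513.5,309.5,12]))
    print([ (np.round(r["extent"]),round(r["conf"],2)) for r in ctrl.search_frame("spoon_mid",i)])
c=np.zeros((600,800,3),np.uint8)
c[:480,:640]=w["color"]
cc=[cv2.resize(sc["color"][210:290,330:430],(400,320))]
m=np.zeros((600,800,3),np.uint8);m[:300,:400]=cv2.resize(w["color"],(400,300));m[:320,400:]=cc[0];m[300:600,:400]=cv2.resize(t["color"][210:330,180:340],(400,300))
cv2.imwrite("pics/m1.png",m[:,:,::-1])
E
```

```text
[465.36547756 251.78374168   1.95009906] -0.27887515201402374
w tcp px [319.83768164 292.60029861] mid px [319.18821851 298.34693397] eye [318.98191815 450.28941626]
[(array([323., 240., 135., 388.]), 0.87)]
t tcp px [245.41220044 262.54696996] mid px [245.46816689 262.44094182] eye [220.29396355 242.27595631]
[(array([462., 330., 103.,  44.]), 0.95), (array([133., 279.,  73., 106.]), 0.73), (array([263., 277.,  34.,  27.]), 0.63), (array([211., 172.,  47.,  65.]), 0.63)]
s tcp px [380.17666277 255.8039185 ] mid px [379.84853977 253.23615063] eye [407.63681089 260.57424656]
[(array([448., 310.,  64.,  50.]), 0.86), (array([462., 224.,  91.,  50.]), 0.72), (array([187., 258.,  97.,  24.]), 0.64), (array([382., 254.,  64.,  30.]), 0.62)]
```

View pics/m1.png

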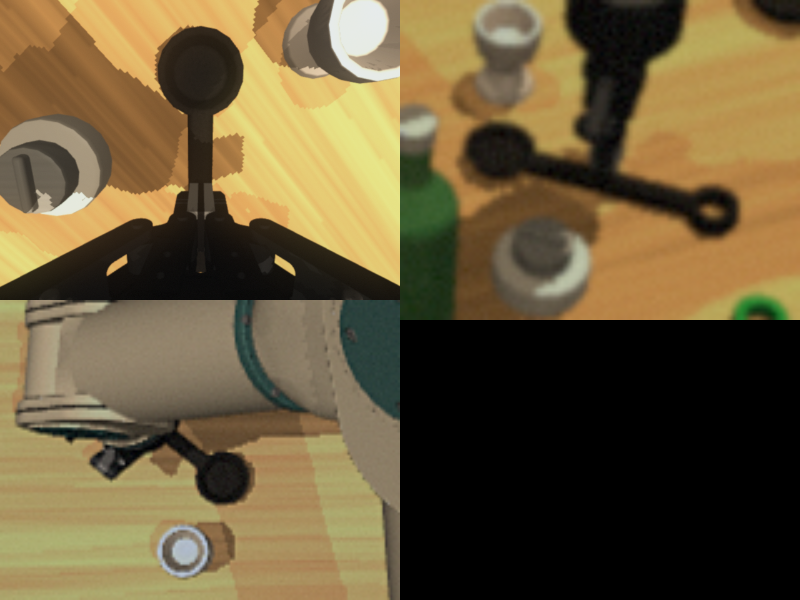

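The fingers closed on top of the handle, with no force felt. That fits the earlier slip, so the real tips sit roughly 12 mm higher than reported. I'll open, feel for the counter by force, and then close.

```bash

python3 -m crank '[[[0,0,-0.4,0,0,0],[0,0,0,0,0,0],[0,0,0,0,0,0]]]' 0.3
python3 -m crank '[[[0,0,0.3,0,0,0],[0,0,0.2,0,0,0],[0,0,0.1,0,0,0]]]'
python3 -m crank '[[[0,0,0.1,0,0,0],[0,0,0.1,0,0,0]]]'
python3 d.py 464.5 250 -8 180 0 230.5
```

```text
clock: 18.32
eef_pos: [464.9, 251.5, 13.4]
tool_rot: [3.138, -0.008, -2.259]
force: [-0.1, -0.0, -0.3]
width: 30.1
clock: 18.57
eef_pos: [465.2, 251.5, -6.3]
tool_rot: [3.138, -0.007, -2.259]
force: [0.3, 0.2, -0.7]
width: 29.7
clock: 18.73
eef_pos: [464.3, 251.0, -14.3]
tool_rot: [3.138, -0.009, -2.259]
force: [-0.9, 0.5, -0.1]
width: 29.9
t 18.73 pos [464. 251. -14.] rpy [ 179.8   -0.5 -129.4] w 29.9 F [-0.9  0.5 -0.1] q [-0.08  0.94 -0.74  1.98  1.05  0.68  0.93]
shift now-axes/30 [ 0.02 -0.02 -0.21] goal-axes/30 [ 0.02 -0.03 -0.21] turn/6deg [ 0.04 -0.08  0.01]
```

```bash

python3 -m crank '[[[0,0,0,0,0,0],[0,0,0,0,0,0],[0,0,0,0,0,0],[0,0,0,0,0,0],[0,0,0,0,0,0]]]' 1
python3 d.py 464.5 250 -8 180 0 230.5
```

```text
clock: 19.15
eef_pos: [463.7, 250.7, -15.1]
tool_rot: [3.138, -0.011, -2.259]
force: [0.0, -0.5, -1.1]
width: 13.8
t 19.15 pos [464. 251. -15.] rpy [ 179.8   -0.6 -129.4] w 13.8 F [ 0.  -0.5 -1.1] q [-0.08  0.94 -0.74  1.98  1.05  0.68  0.93]
shift now-axes/30 [ 0.   -0.03 -0.24] goal-axes/30 [ 0.   -0.03 -0.24] turn/6deg [ 0.04 -0.1   0.01]
```

```bash

python3 -m crank '[[[0,0,0,0,0,0],[0,0,0.08,0,0,0],[0,0,0.08,0,0,0]]]' 0.3
python3 -m crank '[[[0,0,0.06,0,0,0],[0,0,0.06,0,0,0]]]'
```

```text
clock: 19.4
eef_pos: [464.1, 251.0, -19.7]
tool_rot: [3.138, -0.009, -2.259]
force: [-0.7, -0.2, 0.3]
width: 30.1
clock: 19.57
eef_pos: [464.1, 250.9, -23.7]
tool_rot: [3.138, -0.009, -2.259]
force: [-1.8, -1.8, 26.9]
width: 30.1
```

Contact at reported z = −23.7 (27 N), so the tips are about 20 mm short of the reported TCP. Backing off slightly and closing.

```bash

python3 -m crank '[[[0,0,-0.12,0,0,0],[0,0,-0.05,0,0,0]]]'
python3 -m crank '[[[0,0,0,0,0,0],[0,0,0,0,0,0],[0,0,0,0,0,0],[0,0,0,0,0,0],[0,0,0,0,0,0]]]' 1
python3 d.py 464.5 250 -8 180 0 230.5
```

```text
clock: 19.73
eef_pos: [463.9, 251.0, -19.0]
tool_rot: [3.138, -0.01, -2.259]
force: [-0.2, 0.6, -0.6]
width: 30.0
clock: 20.15
eef_pos: [464.0, 251.1, -18.6]
tool_rot: [3.138, -0.009, -2.259]
force: [-0.2, -0.5, 2.1]
width: 13.7
t 20.15 pos [464. 251. -19.] rpy [ 179.8   -0.5 -129.4] w 13.7 F [-0.2 -0.5  2.1] q [-0.09  0.95 -0.74  1.98  1.06  0.67  0.92]
shift now-axes/30 [ 0.02 -0.04 -0.35] goal-axes/30 [ 0.02 -0.04 -0.35] turn/6deg [ 0.03 -0.09  0.01]
```

```bash

python3 -m crank '[[[0,0,-0.4,0,0,0],[0,0,-0.8,0,0,0],[0,0,-1,0,0,0],[0,0,-1,0,0,0],[0,0,-1,0,0,0],[0,0,-1,0,0,0],[0,0,-1,0,0,0],[0,0,-1,0,0,0],[0,0,-1,0,0,0],[0,0,-1,0,0,0],[0,0,-1,0,0,0],[0,0,0,0,0,0]]]'
python3 d.py 430 20 300 180 0 167.3
cat > bowl.py <<'E'
from h import *
w=ctrl.get_image("wrist");s=ctrl.read_state();R=Ro.from_euler('xyz',s["tool_rot"])
P=cloud(w);L=R.inv().apply((P-s["eef_pos"]).reshape(-1,3)).reshape(P.shape)
m=(w["color"].max(-1)<80)&(abs(L[...,1])<40)&(L[...,0]>25)&(L[...,0]<130)&(abs(L[...,2]+25)<25)&(w["depth"]>0);q=L[m]
print("bowl pts",len(q))
for a in range(25,115,10):
  k=q[(q[:,0]>=a)&(q[:,0]<a+10)]
  if len(k)>5:print(a,len(k),np.median(k,0).round(1),np.percentile(k[:,1],[3,97]).round(1))
print("xmax",np.percentile(q[:,0],99))
E
python3 bowl.py
```

```text
clock: 21.15
eef_pos: [463.8, 250.3, 295.9]
tool_rot: [3.132, -0.024, -2.255]
force: [0.8, 2.4, -1.4]
width: 13.9
t 21.15 pos [464. 250. 296.] rpy [ 179.5   -1.3 -129.2] w 13.9 F [ 0.8  2.4 -1.4] q [ 0.15  0.57 -1.12  1.7   0.53  1.24  1.36]
shift now-axes/30 [ 6.66 -3.98 -0.02] goal-axes/30 [-0.59 -7.74 -0.14] turn/6deg [-0.05 -0.25 10.58]
bowl pts 22707
25 1194 [ 30.    0.8 -33.2] [-6.2  7.9]
35 1290 [ 40.1   0.8 -33. ] [-6.4  8. ]
45 2469 [ 51.5   0.8 -32.4] [-14.1  15.8]
55 4218 [ 60.3   0.8 -25.6] [-20.1  21.8]
65 4760 [ 70.2   0.8 -24.5] [-22.4  24.1]
75 4897 [ 79.9   0.8 -24.8] [-20.9  22.6]
85 3791 [ 89.1   0.8 -31.3] [-15.6  17.3]
95 88 [ 95.4   0.8 -32.3] [-4.1  5.8]
xmax 94.2961214652639
```

The spoon is held and straight in the grip. Turning to yaw 167° and moving back in front of the carousel.

```bash

python3 -m crank '[[[0,0,0,0,0,1],[0,0,0,0,0,1],[0,0,0,0,0,1],[0,0,0,0,0,1],[0,0,0,0,0,1],[0,0,0,0,0,1],[0,0,0,0,0,1],[0,0,0,0,0,1],[0,0,0,0,0,1],[0,0,0,0,0,1],[0,0,0,0,0,0]]]'
python3 -m crank '[[[0,-0.8,0,0,0,0],[0,-0.8,0,0,0,0],[0,-0.8,0,0,0,0],[0,-0.8,0,0,0,0],[0,-0.8,0,0,0,0],[0,-0.8,0,0,0,0],[0,-0.8,0,0,0,0],[0,-0.8,0,0,0,0],[0,0,0,0,0,0]]]'
python3 d.py 430 0 300 180 0 167.3
```

```text
clock: 22.12
eef_pos: [455.8, 238.0, 275.8]
tool_rot: [-3.098, -0.04, 2.927]
force: [-0.2, -0.1, -0.5]
width: 14.2
clock: 22.87
eef_pos: [408.1, 39.4, 273.4]
tool_rot: [-3.09, -0.06, 2.961]
force: [-0.3, -0.2, -1.5]
width: 14.1
t 22.87 pos [408.  39. 273.] rpy [-177.    -3.5  169.7] w 14.1 F [-0.3 -0.2 -1.5] q [ 0.45  0.33 -0.84  1.97  0.29  1.05  0.87]
shift now-axes/30 [-0.9  -1.21 -0.88] goal-axes/30 [-1.   -1.12 -0.89] turn/6deg [-0.51 -0.57  0.41]
```

```bash

python3 -m crank '[[[0,-0.3,-0.3,-0.1,-1,0.1],[0,-0.3,-0.3,-0.1,-1,0.1],[0,-0.3,-0.3,-0.1,-1,0],[0,-0.3,0,-0.1,-1,0],[0,0,0,0,-1,0],[0,0,0,0,-1,0],[0,0,0,0,0,0]]]'
python3 d.py 496 -45 213 180 45 167.3
```

```text
clock: 23.45
eef_pos: [403.8, 3.9, 299.6]
tool_rot: [-3.126, 0.572, 2.97]
force: [0.8, 1.1, -0.5]
width: 13.6
t 23.45 pos [404.   4. 300.] rpy [-179.1   32.8  170.2] w 13.6 F [ 0.8  1.1 -0.5] q [ 0.84 -0.13 -1.01  2.47  0.44  0.24  0.79]
shift now-axes/30 [-1.22 -1.01  4.23] goal-axes/30 [-0.33 -0.91  4.42] turn/6deg [ 0.15 -2.04  0.39]
```

```bash
python3 d.py 480 -42 280 180 45 167.3|tail -1
python3 -m crank '[[[-0.45,-0.3,0.45,0,0,0],[-0.45,-0.3,0.45,0,0,0],[-0.45,-0.3,0.45,0,-0.4,0.1],[-0.4,-0.2,0.45,0,-0.6,0.1],[0,0,0.3,0,-0.6,0.1],[0,0,0,0,-0.4,0]]]'
python3 d.py 496 -45 213 180 45 167.3
```

```text
shift now-axes/30 [-1.97 -1.04  2.06] goal-axes/30 [-1.53 -0.93  2.45] turn/6deg [ 0.15 -2.04  0.39]
clock: 23.95
eef_pos: [455.0, -31.1, 292.5]
tool_rot: [-3.111, 0.647, 2.964]
force: [-1.2, -0.1, -1.3]
width: 13.7
t 23.95 pos [455. -31. 293.] rpy [-178.2   37.1  169.8] w 13.7 F [-1.2 -0.1 -1.3] q [ 1.01  0.07 -1.25  2.47  1.44  0.33 -0.16]
shift now-axes/30 [ 0.46 -0.12  2.98] goal-axes/30 [ 0.86 -0.15  2.89] turn/6deg [-0.02 -1.31  0.34]
```

```bash

python3 -m crank '[[[0.2,-0.05,0.5,0,-0.3,0.1],[0.2,-0.05,0.5,0,-0.3,0.1],[0.1,0,0.5,0,-0.3,0.1],[0.1,0,0.5,0,-0.3,0]]]'
python3 d.py 496 -45 213 180 45 167.3
```

```text
clock: 24.28
eef_pos: [515.6, -38.8, 266.0]
tool_rot: [-3.116, 0.724, 2.934]
force: [0.0, -0.1, -1.6]
width: 13.9
t 24.28 pos [516. -39. 266.] rpy [-178.5   41.5  168.1] w 13.9 F [ 0.  -0.1 -1.6] q [ 0.78  0.37 -1.24  2.47  1.79  0.73 -0.55]
shift now-axes/30 [ 1.62 -0.31  0.94] goal-axes/30 [ 1.67 -0.34  0.83] turn/6deg [-0.15 -0.59  0.11]
```

```bash
python3 d.py 511 -48 198.5 180 45 167.3|tail -1
python3 -m crank '[[[0.4,-0.06,0.4,0,-0.2,0],[0.4,-0.06,0.3,0,-0.2,0],[0.35,-0.06,0.3,0,0,0],[0,0,0,0,0,0]]]'
python3 d.py 511 -48 198.5 180 45 167.3
```

```text
shift now-axes/30 [ 1.56 -0.29  1.64] goal-axes/30 [ 1.65 -0.33  1.53] turn/6deg [-0.15 -0.59  0.11]
clock: 24.62
eef_pos: [535.2, -37.9, 226.7]
tool_rot: [-3.103, 0.709, 2.951]
force: [1.4, -0.7, -1.1]
width: 14.1
t 24.62 pos [535. -38. 227.] rpy [-177.8   40.6  169.1] w 14.1 F [ 1.4 -0.7 -1.1] q [ 0.7   0.55 -1.24  2.47  1.86  0.91 -0.59]
shift now-axes/30 [ 1.16 -0.47  0.26] goal-axes/30 [ 1.17 -0.51  0.16] turn/6deg [-0.17 -0.72  0.23]
```

```bash
cat > eye.py <<'E'
# eye pose relative to peg: s along peg (tip 96, seat 42), u in-plane(inward-up), l lateral; argv: target s, tilt -> d to T
import sys;from h import *
s=ctrl.read_state();R=Ro.from_euler('xyz',s["tool_rot"]);az=np.radians(167.5)
o=np.array([626,-74,190.]);rad=np.array([np.cos(az),np.sin(az),0]);p=(rad+[0,0,1])/2**.5;u=(-rad+[0,0,1])/2**.5;l=np.cross(p,u)
G=np.array([-80,0.8,-26.])
e=s["eef_pos"]+R.apply(G)-o
print("t",round(s["clock"],2),"T",s["eef_pos"].round(),"rpy",np.degrees(s["tool_rot"]).round(1),"F",s["force"].round(1),"w",s["width"].round(1),"q",s["qpos"].round(2))
print("eye s,u,l",np.round([e@p,e@u,e@l],1),"misalign",np.degrees(np.arccos(-R.apply([0,0,1])@p)).round(1))
S,th=map(float,sys.argv[1:3]);T=Ro.from_euler('xyz',[180,th,167.5],degrees=True)
g=o+S*p-T.apply(G)
print("goal T",g.round(),"shift now-axes",(R.inv().apply(g-s["eef_pos"])/30).round(2),"keeping orient",(R.inv().apply(o+S*p-R.apply(G)-s["eef_pos"])/30).round(2),"turn",(np.degrees((R.inv()*T).as_rotvec())/6).round(2))
E
python3 eye.py 115 30
```

```text
Traceback (most recent call last):
  File "eye.py", line 7, in <module>
    print("t",round(s["clock"],2),"T",s["eef_pos"].round(),"rpy",np.degrees(s["tool_rot"]).round(1),"F",s["force"].round(1),"w",s["width"].round(1),"q",s["qpos"].round(2))
                                                                                                                                ^^^^^^^^^^^^^^^^
AttributeError: 'float' object has no attribute 'round'
```

```bash
sed -i 's/s\["width"\].round(1)/round(s["width"],1)/' eye.py
python3 -m crank '[[[0,0,-0.6,0,0.8,0],[-0.3,-0.2,-0.6,0,0.8,0.2],[0,-0.2,0,0.2,0.3,0]]]'
python3 eye.py 115 30; python3 bowl.py
```

```text
clock: 24.87
eef_pos: [514.6, -44.3, 241.3]
tool_rot: [-3.083, 0.532, 2.942]
force: [0.6, -1.0, -0.4]
width: 13.9
t 24.87 T [515. -44. 241.] rpy [-176.6   30.5  168.6] F [ 0.6 -1.  -0.4] w 13.9 q [ 0.78  0.43 -1.22  2.32  1.4   0.71 -0.12]
eye s,u,l [122.7  38.7   8.2] misalign 14.7
goal T [491. -45. 209.] shift now-axes [ 1.2  -0.14  0.56] keeping orient [ 1.19 -0.23  0.59] turn [-0.47  0.09  0.15]
bowl pts 23178
25 1195 [ 30.1   0.3 -31.7] [-7.1  7.4]
35 1300 [ 40.1   0.3 -31.6] [-7.   7.5]
45 1779 [ 51.5   0.3 -31.4] [-11.6  12. ]
55 3908 [ 60.3   0.3 -27.1] [-19.4  20.1]
65 4733 [ 70.1   0.3 -23.3] [-22.6  23.3]
75 4867 [ 80.1   0.3 -23.3] [-22.3  22.8]
85 4509 [ 89.7   0.3 -28.2] [-18.2  18.8]
95 887 [ 96.5   0.3 -31.2] [-10.2  10.6]
xmax 97.39222658715883
```

```bash

python3 -m crank '[[[0.4,-0.1,0.15,-0.2,0,0.1],[0.4,-0.06,0.15,-0.2,0,0],[0.3,-0.06,0.15,0,0,0]]]'
python3 eye.py 112 30
python3 -m crank '[[[0,0,0,0,0,0]]]'
python3 eye.py 112 33
```

```text
clock: 25.17
eef_pos: [493.8, -45.4, 214.2]
tool_rot: [-3.134, 0.537, 2.931]
force: [-0.0, -0.1, -1.1]
width: 14.0
t 25.17 T [494. -45. 214.] rpy [-179.5   30.8  168. ] F [-0.  -0.1 -1.1] w 14.0 q [ 0.81  0.46 -1.21  2.42  1.59  0.66 -0.3 ]
eye s,u,l [118.3   5.4   0.8] misalign 14.2
goal T [494. -45. 207.] shift now-axes [ 0.14 -0.    0.21] keeping orient [ 0.12 -0.02  0.25] turn [-0.04  0.13  0.06]
clock: 25.25
eef_pos: [490.8, -45.6, 211.9]
tool_rot: [-3.132, 0.532, 2.934]
force: [0.0, 0.4, -1.2]
width: 14.2
t 25.25 T [491. -46. 212.] rpy [-179.4   30.5  168.1] F [ 0.   0.4 -1.2] w 14.2 q [ 0.81  0.46 -1.21  2.42  1.59  0.66 -0.3 ]
eye s,u,l [118.3   1.8   0.2] misalign 14.5
goal T [497. -46. 204.] shift now-axes [-0.03  0.02  0.33] keeping orient [ 0.01 -0.    0.22] turn [-0.04 -0.42  0.09]
```

```bash
python3 - <<'E'
from h import *
s=ctrl.read_state();R=Ro.from_euler('xyz',s["tool_rot"]);E=s["eef_pos"]+R.apply([-80,.8,-26.])
az=np.radians(167.5);o=np.array([626,-74,190.]);rad=np.array([np.cos(az),np.sin(az),0]);p=(rad+[0,0,1])/2**.5;tip=o+96*p;seat=o+42*p
M=[]
for n in("scene","top"):
    im=ctrl.get_image(n);c=im["color"].copy();P=cloud(im)
    q=w2px(im,E).astype(int);L=R.inv().apply((P-E).reshape(-1,3)).reshape(P.shape)
    m=(c.max(-1)<80)&(np.linalg.norm(L,axis=-1)<40);k=L[m]
    print(n,"ring pts in tool frame about predicted eye",len(k),k.mean(0) if len(k) else "",np.percentile(k,[3,50,97],axis=0).round(1) if len(k) else "")
    D=P-o;a=D@p;d=np.linalg.norm(D-a[...,None]*p,axis=-1);pk=(a>50)&(a<105)&(d<14)&(c.max(-1)>90)
    print("peg pts",pk.sum(),(D[pk]-a[pk][:,None]*p).mean(0), a[pk].max() if pk.any() else "")
    big=cv2.resize(c[q[1]-40:q[1]+60,q[0]-60:q[0]+70],None,fx=6,fy=6,interpolation=cv2.INTER_CUBIC)
    for X,col in((E,(255,0,0)),(tip,(0,255,0)),(seat,(0,255,255))):
        z=(w2px(im,X)-[q[0]-60,q[1]-40])*6;cv2.circle(big,tuple(int(v) for v in z),4,col,1)
    M.append(cv2.resize(big,(400,308)) if 0 else big[:, :])
out=np.vstack([cv2.resize(x,(390,300)) for x in M]);cv2.imwrite("pics/m2.png",cv2.resize(np.hstack([cv2.resize(x,(400,308)) for x in M]),(800,308))[:,:,::-1])
E
```

```text
scene ring pts in tool frame about predicted eye 149 [-3.32207695 -1.23924513 -2.95128383] [[-17.2 -16.2  -7.5]
 [ -9.6  -1.3  -3.8]
 [ 33.1  13.7   4.4]]
peg pts 107 [ 2.09517856 -0.44914308  2.14272681] 99.8809424496716
top ring pts in tool frame about predicted eye 333 [ 7.35509593  1.08024464 -5.57390092] [[-16.4 -14.3 -10.7]
 [  8.3   1.1  -6.8]
 [ 36.6  16.4   4.9]]
peg pts 39 [3.04720339 1.58373225 2.63219011] 86.9885041006627
```

Both cameras put the ring within about 1 mm of the prediction, and the peg on its line. Inserting slowly and watching the force.

```bash
python3 eye.py 100 33|tail -1
python3 -m crank '[[[-0.05,0,0.3,0,-0.2,0],[-0.1,0,0.3,0,-0.2,0],[-0.03,0,0.1,0,0,0]]]'
python3 eye.py 90 36
```

```text
goal T [505. -48. 195.] shift now-axes [-0.05 -0.01  0.74] keeping orient [-0.01 -0.03  0.63] turn [-0.03 -0.39  0.09]
clock: 25.6
eef_pos: [510.5, -47.1, 200.4]
tool_rot: [-3.132, 0.583, 2.937]
force: [-0.6, 0.5, -1.2]
width: 13.7
t 25.6 T [511. -47. 200.] rpy [-179.5   33.4  168.3] F [-0.6  0.5 -1.2] w 13.7 q [ 0.76  0.53 -1.19  2.44  1.76  0.75 -0.45]
eye s,u,l [100.5   7.1   3. ] misalign 11.6
goal T [515. -50. 186.] shift now-axes [ 0.12 -0.07  0.51] keeping orient [ 0.16 -0.1   0.39] turn [-0.01 -0.44  0.11]
```

```bash

python3 -m crank '[[[0.2,-0.1,-0.05,0,-0.2,0.1],[0.02,0,0,0,0,0]]]'
python3 eye.py 90 36
```

```text
clock: 25.77
eef_pos: [507.5, -49.1, 199.4]
tool_rot: [-3.138, 0.599, 2.924]
force: [-0.5, -0.5, -1.7]
width: 14.3
t 25.77 T [508. -49. 199.] rpy [-179.8   34.3  167.5] F [-0.5 -0.5 -1.7] w 14.3 q [ 0.78  0.57 -1.25  2.47  1.78  0.81 -0.5 ]
eye s,u,l [103.    4.5  -0.4] misalign 10.7
goal T [515. -50. 186.] shift now-axes [0.04 0.02 0.53] keeping orient [0.07 0.02 0.45] turn [-0.03 -0.28  0.01]
```

```bash

python3 -m crank '[[[0.15,0,-0.05,0,0.3,0],[0.03,0,0,0,0,0]]]'
python3 eye.py 90 34
```

```text
clock: 25.93
eef_pos: [502.8, -46.3, 197.9]
tool_rot: [-3.14, 0.565, 2.926]
force: [-0.0, -0.2, -1.5]
width: 14.1
t 25.93 T [503. -46. 198.] rpy [-179.9   32.4  167.6] F [-0.  -0.2 -1.5] w 14.1 q [ 0.78  0.55 -1.24  2.45  1.72  0.77 -0.43]
eye s,u,l [102.7  -0.    1.4] misalign 12.6
goal T [513. -50. 187.] shift now-axes [-0.12 -0.04  0.49] keeping orient [-0.09 -0.05  0.41] turn [-0.   -0.27  0.02]
```

Aligned (u≈0, l≈1). Inserting.

```bash

python3 -m crank '[[[-0.05,-0.05,0.25,0,0,0],[-0.02,0,0.15,0,0,0]]]'
python3 eye.py 80 34
python3 -m crank '[[[0,0,0,0,0,0]]]'
python3 eye.py 80 34
```

```text
clock: 26.1
eef_pos: [512.2, -49.1, 190.4]
tool_rot: [-3.139, 0.569, 2.927]
force: [0.1, 1.2, -1.8]
width: 14.1
t 26.1 T [512. -49. 190.] rpy [-179.9   32.6  167.7] F [ 0.1  1.2 -1.8] w 14.1 q [ 0.77  0.58 -1.22  2.44  1.76  0.79 -0.45]
eye s,u,l [90.9  1.6  0.7] misalign 12.4
goal T [520. -51. 180.] shift now-axes [-0.05 -0.01  0.43] keeping orient [-0.02 -0.02  0.37] turn [-0.   -0.23  0.03]
clock: 26.18
eef_pos: [512.9, -49.1, 190.1]
tool_rot: [-3.14, 0.569, 2.927]
force: [-0.3, -0.5, -1.2]
width: 14.6
t 26.18 T [513. -49. 190.] rpy [-179.9   32.6  167.7] F [-0.3 -0.5 -1.2] w 14.6 q [ 0.77  0.59 -1.22  2.44  1.76  0.79 -0.45]
eye s,u,l [90.2  1.9  0.9] misalign 12.4
goal T [520. -51. 180.] shift now-axes [-0.03 -0.02  0.41] keeping orient [-0.01 -0.03  0.34] turn [ 0.   -0.23  0.03]
```

```bash

python3 -m crank '[[[0.02,-0.03,0.22,0,-0.1,0],[0.02,0,0.2,0,-0.15,0]]]'
python3 eye.py 65 38
python3 -m crank '[[[0.02,-0.01,0.2,0,-0.15,0],[0.03,0,0.15,0,-0.15,0]]]'
python3 eye.py 60 38
```

```text
clock: 26.35
eef_pos: [520.5, -51.0, 180.0]
tool_rot: [-3.141, 0.6, 2.926]
force: [1.0, -0.4, -1.4]
width: 14.1
t 26.35 T [520. -51. 180.] rpy [-179.9   34.4  167.7] F [ 1.  -0.4 -1.4] w 14.1 q [ 0.74  0.64 -1.21  2.46  1.85  0.86 -0.53]
eye s,u,l [80.1 -0.   0.6] misalign 10.6
goal T [535. -55. 166.] shift now-axes [-0.15 -0.01  0.66] keeping orient [-0.09 -0.02  0.5 ] turn [ 0.01 -0.6   0.02]
clock: 26.52
eef_pos: [531.5, -52.7, 172.5]
tool_rot: [-3.138, 0.626, 2.927]
force: [0.3, 0.0, -1.8]
width: 14.1
t 26.52 T [532. -53. 172.] rpy [-179.8   35.9  167.7] F [ 0.3  0.  -1.8] w 14.1 q [ 0.74  0.71 -1.25  2.47  1.9   0.96 -0.56]
eye s,u,l [69.1  2.3  1.4] misalign 9.1
goal T [538. -55. 163.] shift now-axes [-0.01 -0.04  0.41] keeping orient [ 0.03 -0.05  0.31] turn [-0.01 -0.35  0.03]
```

```bash

python3 -m crank '[[[0.04,-0.04,0.2,0,0,0],[0,0,0.15,0,-0.05,0]]]'
python3 eye.py 50 38
python3 -m crank '[[[0,0,0.15,0,-0.1,0],[0,0,0.12,0,-0.1,0]]]'
python3 eye.py 42 40
```

```text
clock: 26.68
eef_pos: [537.7, -54.4, 162.5]
tool_rot: [-3.139, 0.631, 2.927]
force: [-1.0, -0.1, -1.7]
width: 13.7
t 26.68 T [538. -54. 163.] rpy [-179.9   36.2  167.7] F [-1.  -0.1 -1.7] w 13.7 q [ 0.73  0.75 -1.25  2.47  1.93  1.   -0.57]
eye s,u,l [58.  -0.4  1.1] misalign 8.8
goal T [545. -57. 156.] shift now-axes [-0.08 -0.03  0.35] keeping orient [-0.05 -0.04  0.26] turn [ 0.   -0.3   0.03]
clock: 26.85
eef_pos: [546.8, -55.1, 156.5]
tool_rot: [-3.14, 0.649, 2.927]
force: [0.8, 0.3, -1.7]
width: 14.2
t 26.85 T [547. -55. 157.] rpy [-179.9   37.2  167.7] F [ 0.8  0.3 -1.7] w 14.2 q [ 0.72  0.79 -1.25  2.47  1.97  1.05 -0.59]
eye s,u,l [48.8  1.5  2.3] misalign 7.8
goal T [553. -59. 148.] shift now-axes [-0.03 -0.07  0.36] keeping orient [ 0.02 -0.08  0.23] turn [ 0.   -0.47  0.03]
```

```bash

python3 -m crank '[[[0.02,-0.07,0.15,0,0,0],[0,0,0.05,0,0,0],[0,0,0,0,0,0],[0,0,0,0,0,0]]]'
python3 eye.py 42 40
python3 -m crank '[[[0,0,0,0,0,0],[0,0,0,0,0,0],[0,0,0,0,0,0],[0,0,0,0,0,0]]]' 0.4
python3 eye.py 42 40
```

```text
clock: 27.18
eef_pos: [549.9, -57.3, 149.8]
tool_rot: [-3.142, 0.648, 2.926]
force: [0.4, 0.3, -1.5]
width: 14.3
t 27.18 T [550. -57. 150.] rpy [-180.    37.1  167.7] F [ 0.4  0.3 -1.5] w 14.3 q [ 0.72  0.81 -1.23  2.46  1.99  1.05 -0.59]
eye s,u,l [41.4 -0.7  0.7] misalign 7.9
goal T [553. -59. 148.] shift now-axes [-0.07 -0.02  0.11] keeping orient [-0.02 -0.02 -0.02] turn [ 0.02 -0.48  0.02]
clock: 27.52
eef_pos: [550.9, -57.3, 151.6]
tool_rot: [-3.141, 0.652, 2.927]
force: [-0.3, -0.6, 0.4]
width: 25.4
t 27.52 T [551. -57. 152.] rpy [-180.    37.3  167.7] F [-0.3 -0.6  0.4] w 25.4 q [ 0.72  0.81 -1.24  2.46  1.99  1.05 -0.59]
eye s,u,l [42.4  1.2  1. ] misalign 7.7
goal T [553. -59. 148.] shift now-axes [-0.01 -0.03  0.14] keeping orient [ 0.04 -0.03  0.02] turn [ 0.02 -0.44  0.03]
```

Released: the weight is off the wrist. Retreating along the tool axis.

```bash

python3 -m crank '[[[0,0,-0.4,0,0,0],[0,0,-0.5,0,0.2,0],[0,0,-0.6,0,0.3,0],[0,0,-0.7,0,0.4,0],[0,0,-0.7,0,0.4,0],[0,0,-0.7,0,0.4,0]]]'
python3 d.py 400 -20 330 180 20 167.5
cat > chk.py <<'E'
from h import *
az=np.radians(167.5);o=np.array([626,-74,190.]);rad=np.array([np.cos(az),np.sin(az),0]);p=(rad+[0,0,1])/2**.5;seat=o+42*p;tg=np.array([-rad[1],rad[0],0])
s=ctrl.read_state();print("F",s["force"],s["eef_pos"])
for n in("scene","top","wrist"):
    im=ctrl.get_image(n);c=im["color"];P=cloud(im);D=P-seat
    near=np.linalg.norm(D,axis=-1)<45;dark=(c.max(-1)<75)
    k=D[near&dark];F=lambda k:np.stack([k@rad,k@tg,k[:,2]],1)
    print(n,"dark near seat (out,tan,up)",len(k),np.percentile(F(k),[5,50,95],axis=0).round(0).tolist() if len(k) else "")
    b=dark&(abs(D@tg)<40)&(D[...,2]<-20)&(D[...,2]>-215)&(abs(D@rad-30)<90);k=F(D[b])
    for z in range(-200,-20,40):
        q=k[(k[:,2]>z)&(k[:,2]<z+40)]
        if len(q)>4:print("   z",z,len(q),np.median(q,0).round(0))
    m=(P[...,2]>240)&(P[...,2]<264)&(np.hypot(P[...,0]-626,P[...,1]+74)<75)&(np.hypot(P[...,0]-626,P[...,1]+74)>48);T=P[m]
    a=np.degrees(np.arctan2(T[:,1]+74,T[:,0]-626))%72
    if len(a):print("   peg az mod72 (want 23.4)",np.median(a),np.percentile(a,[10,90]))
    for q in["eggcup","timer","oil","mill"]:
        r=ctrl.search_frame(q,im)
        if n!="wrist" and r:print("  ",q,np.round(r[0]["extent"]))
E
python3 chk.py
```

```text
clock: 28.02
eef_pos: [492.1, -43.8, 234.9]
tool_rot: [-3.142, 0.469, 2.93]
force: [-1.5, -1.4, -0.7]
width: 25.8
t 28.02 pos [492. -44. 235.] rpy [-180.    26.9  167.9] w 25.8 F [-1.5 -1.4 -0.7] q [ 0.87  0.4  -1.23  2.33  1.28  0.6   0.03]
shift now-axes/30 [ 1.39  0.13 -4.26] goal-axes/30 [ 1.89  0.11 -4.06] turn/6deg [0.02 1.14 0.06]
F [-1.51315016 -1.42301161 -0.70879638] [492.06357712 -43.76048876 234.91178232]
scene dark near seat (out,tan,up) 188 [[-39.0, -31.0, -16.0], [-27.0, 0.0, -3.0], [-9.0, 32.0, 9.0]]
   z -200 211 [ -37.   -3. -197.]
   z -160 242 [ -35.    3. -141.]
   z -120 220 [ -35.    1. -101.]
   z -80 192 [-36.  -0. -61.]
   z -40 50 [-39.   2. -32.]
   peg az mod72 (want 23.4) 22.25834019546045 [18.11324841 26.43924194]
   eggcup [356. 223.  18.  22.]
   timer [364. 278.  22.  22.]
   oil [333. 267.  27.  64.]
   mill [195. 294.  39.  59.]
top dark near seat (out,tan,up) 254 [[-23.0, -22.0, -28.0], [-9.0, -3.0, 2.0], [-1.0, 29.0, 13.0]]
   z -200 335 [  -9.    5. -195.]
   z -160 138 [   9.   -9. -142.]
   z -120 137 [ -6.  -4. -99.]
   z -80 153 [-13.  -9. -60.]
   z -40 65 [-12.  -8. -30.]
   peg az mod72 (want 23.4) 21.92418854360993 [17.68841616 25.94384197]
   eggcup [256. 312.  25.  17.]
   timer [274. 237.  33.  26.]
   oil [315. 229.  25.  32.]
   mill [384. 192.  30.  36.]
wrist dark near seat (out,tan,up) 2948 [[-18.0, -16.0, -39.0], [-2.0, 0.0, -13.0], [26.0, 15.0, 17.0]]
   z -200 1746 [  11.    5. -175.]
   z -160 1654 [  10.    9. -143.]
   z -120 1676 [   6.    4. -103.]
   z -80 1672 [  2.   0. -59.]
   z -40 1004 [ -1.   1. -27.]
   peg az mod72 (want 23.4) 23.04300782537723 [19.85502108 26.02462505]
```

```bash

python3 -m crank '[[[0,0,-0.6,0,0,0],[0,0,-0.6,0,0.3,0],[0,0,-0.6,0,0.4,0],[0,0,-0.6,0,0.4,0],[0,0,0,0,0,0],[0,0,0,0,0,0],[0,0,0,0,0,0],[0,0,0,0,0,0]]]'
python3 - <<'E'
from h import *
az=np.radians(167.5);o=np.array([626,-74,190.]);rad=np.array([np.cos(az),np.sin(az),0]);p=(rad+[0,0,1])/2**.5
s=ctrl.read_state();print(s["force"],s["clock"])
w=ctrl.get_image("wrist");c=w["color"].copy();P=cloud(w);t=np.array([-rad[1],rad[0],0])
D=P-(o+42*p);m=(c.max(-1)<80)&(np.linalg.norm(D,axis=-1)<60)&(abs(D@t)<20);k=np.stack([D[m]@rad,D[m]@t,D[m][:,2]],1)
for z in range(-50,30,8):
    q=k[(k[:,2]>=z)&(k[:,2]<z+8)]
    if len(q)>3:print(z,len(q),np.median(q,0).round(1),np.percentile(q[:,1],[3,97]).round(1))
for d,col in((96,(0,255,0)),(42,(255,0,0))):cv2.circle(c,tuple(int(v) for v in w2px(w,o+d*p)),5,col,1)
sc=ctrl.get_image("scene")["color"][225:375,215:335]
m=np.zeros((450,800,3),np.uint8);q=w2px(w,o+42*p).astype(int);x0=int(np.clip(q[0]-150,0,320));y0=int(np.clip(q[1]-150,0,160))
m[:,:400]=cv2.resize(c[y0:y0+320,x0:x0+300],(400,450));m[:,400:760]=cv2.resize(sc,(360,450));cv2.imwrite("pics/fin.png",m[:,:,::-1])
E
```

```text
clock: 29.43
eef_pos: [463.4, -40.7, 288.0]
tool_rot: [-3.137, 0.367, 2.928]
force: [-0.8, -0.9, 0.5]
width: 25.4
[-0.80164637 -0.87198542  0.48273737] 29.4333
-50 137 [  2.2  -0.5 -46.3] [-7.4  8.4]
-42 146 [  1.    0.4 -38.1] [-7.3  7.3]
-34 147 [ -0.1  -0.4 -30.2] [-7.1  7.1]
-26 467 [ -2.4   0.4 -21.4] [-13.6  12.8]
-18 309 [ -2.9   1.3 -14.3] [-18.9  18.6]
-10 278 [-3.6  2.1 -5.5] [-17.9  17.3]
-2 377 [-7.7  5.2  1.8] [-13.   13.1]
6 114 [-19.6   5.1  10.1] [-10.8  10.4]
14 36 [26.5 -0.3 17.8] [-18.9   4.2]
22 31 [34.8  0.8 26.6] [-4.   4.2]
```

View pics/fin.png

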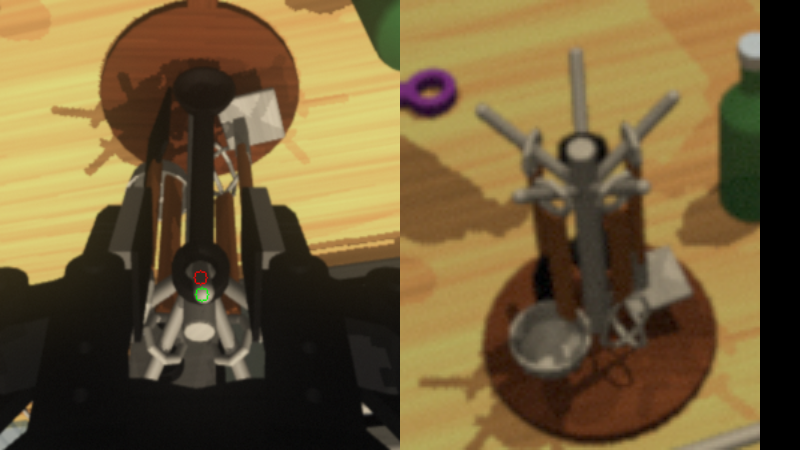

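The last view shows the ring threaded on the empty peg with the spoon hanging and the carousel still aligned. It has slid toward the post (roughly s≈26), so I'll move the arm aside and measure the eye better with the fixed cameras.

```bash

python3 -m crank '[[[0,-0.5,-0.6,0,0.3,0],[0,-0.8,-0.6,0,0.3,0],[0,-0.9,-0.6,0,0.3,0],[0,-0.9,0,0,0.3,0],[0,-0.9,0,0,0.3,0],[0,-0.9,0,0,0,0],[0,-0.9,0,0,0,0],[0,-0.9,0,0,0,0],[0,-0.9,0,0,0,0],[0,-0.9,0,0,0,0],[0,0,0,0,0,0],[0,0,0,0,0,0]]]'
python3 - <<'E'
from h import *
az=np.radians(167.5);o=np.array([626,-74,190.]);rad=np.array([np.cos(az),np.sin(az),0]);p=(rad+[0,0,1])/2**.5;t=np.array([-rad[1],rad[0],0]);S=o+42*p
K=[]
for n in("top","scene"):
    im=ctrl.get_image(n);c=im["color"];P=cloud(im);D=P-S
    m=(c.max(-1)<70)&(abs(D@t)<30)&(D[...,2]>-60)&(D[...,2]<40)&(abs(D@rad)<45);k=np.stack([D[m]@rad,D[m]@t,D[m][:,2]],1);print(n,len(k))
    for z in range(-60,30,6):
        q=k[(k[:,2]>=z)&(k[:,2]<z+6)]
        if len(q)>3:print(z,len(q),np.median(q,0).round(1),np.percentile(q[:,1],[3,97]).round(1),np.percentile(q[:,0],[3,97]).round(1))
    m=(P[...,2]>245)&(P[...,2]<264)&(np.hypot(P[...,0]-626,P[...,1]+74)<75)&(np.hypot(P[...,0]-626,P[...,1]+74)>50);T=P[m];a=np.degrees(np.arctan2(T[:,1]+74,T[:,0]-626))
    a=a[abs(a-167)<20];print("empty peg az",a.mean() if len(a) else None)
    v,u=np.nonzero((c.max(-1)<70)&(abs(D@t)<30)&(D[...,2]>-25)&(D[...,2]<40)&(abs(D@rad)<45))
    q=w2px(im,S);b=[int(q[0])-14,int(q[1])-14];print(q)
    for r in c[b[1]:b[1]+28,b[0]:b[0]+28].max(-1):print(''.join('%4d'%x for x in r))
E
```

```text
clock: 30.53
eef_pos: [390.4, -288.5, 326.9]
tool_rot: [-3.136, 0.208, 2.932]
force: [0.2, 0.4, 0.3]
width: 25.4
top 259
-60 7 [  0.6  -3.  -58.2] [-26.1  28.5] [-14.    4.8]
-54 8 [  1.6  -5.  -50.9] [-8.2 23.1] [-7.8  3.1]
-48 6 [ -0.5  -7.9 -46.7] [-9.5 24.2] [-9.5  3.3]
-42 6 [ -0.   -5.5 -39.5] [-8.1 23.5] [-10.1   1.7]
-36 4 [ -5.1  12.5 -32.3] [-6.3 29.4] [-11.2   0.5]
-30 4 [ -1.1  -6.3 -27. ] [-9.  -4.9] [-1.3  0.3]
-24 11 [ -3.4  -6.2 -19.4] [-11.6  23.1] [-27.9  -1.2]
-18 19 [ -3.7   6.  -15.5] [-15.5  12.5] [-19.7  -1.5]
-12 25 [ -6.9 -11.8  -8.5] [-18.3  24.3] [-31.1  -2.7]
-6 32 [-9.1 -6.2 -3.4] [-17.6  16.3] [-41.9  -2.8]
0 75 [-11.8  -1.7   3. ] [-15.   12.5] [-21.1  -4.1]
6 48 [-12.7  -1.6   7.2] [-21.    8.8] [-23.   -4.4]
12 7 [-20.4   1.1  14.2] [-7.6  7.6] [-24.1 -19.7]
empty peg az 165.5567675400828
[389.97411162 181.8930531 ]
 168 148  80  84  66  64  61  36  49  68  61  42  66  66 130 167 174 167 165 164 164 167 158  71  33  46  32  34
 156 146  69 113 114 110 105  88  86  70  59  47  54  47  66 135 178 177 174 169 167 169 127  36  52  34  32  34
 155 149  76 
[... 6097 characters left out ...]
44  97 134 134 123 116
 120 128 136 151 162 163 117  56  19  57 119 153 164 165 173 169 166 143  98  53  17   8  41  89 118 123 118 106
  99 113 129 134 145 145 108  48  21  38  84 116 138 149 149 145 135 103  71  44  18  26  66 106 120 117 108  91
  84  99 114 124 134 133 109  65  27  25  56  77  91 100 100  98  84  69  62  46  30  61 100 118 120 106  91  85
  70  74  92 107 119 132 121 102  69  44  49  61  65  65  69  68  65  58  58  50  64  96 115 120 110  95  90 116
  64  68  80  89 104 114 128 122 111  81  62  65  61  65  62  60  62  60  57  65  86 107 112 109  93  88 123 151
  64  81 110  96  88  98 114 120 108 104  82  67  66  59  62  63  62  62  61  71  95 103 102  93  91 122 158 174
```

```bash
python3 -c "
from cell import ctrl
print(ctrl.read_state()['clock']);print(ctrl.finish_job())"
```

```text
30.6333
the job is handed in; nothing more can be done
None
```

I turned the carousel until the empty peg stood above the tab, hung the small black spoon on it by the eye, let go, and handed the job in at 30.6 s. No verdict was reported.

**What went wrong on the way:**
- The first push slipped off the empty peg and turned the carousel by another peg. I pushed it again with the fingers deeper.
- The first two closes on the spoon shut over the handle. The fingertips were about 20 mm short of the reported TCP, so I felt for the counter by force, with a brief press of about 27 N, and gripped lower.

**Last checks:**
- **Peg:** its azimuth measured 165.6° from the top camera and 167.3° from the scene camera, against about 167.5° for the tab. That is well inside the 12° allowed.
- **Spoon:** it hangs on the peg that was empty. The eye has slid down against the post, at an estimated 12–16 mm from the seat point. That is within the 20 mm limit, but this is the tightest margin.
- **Stillness:** I took no separate speed reading. About 3 s passed between letting go and handing in.
- **Egg cup, timer and oil bottle:** all three were found within a few pixels of where they started, in both the top and scene pictures.
- **Mill:** the scene picture agreed with its start. In the top picture the network reported the carousel instead, so that check failed.
- **Arm:** it was clear of everything, with the force reading near zero.

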